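# Load LED modules into the bench carrier and clamp the hold-down rail

## Robot

A 6-joint arm with a two-finger parallel gripper is mounted at the origin on the work surface. World frame = base frame: x ahead of the robot, y to its left, z up, the work surface at z = 0. Lengths are in m, angles in rad, forces in N, time in s.
With the tool pointing down it reaches from about 0.4 to 0.825 m from the base axis. Payload 7 kg.
Tool frame: the origin (TCP) lies on the mounting face of the last link; the fingertips stand arm.tcp_to_tips ahead of it and the grasp point (between the pads) lies 159 mm ahead of it (arm.tcp_to_tips is the distance from the TCP to the fingertips, in m); z points along the fingers, y is the direction in which the jaws open and shut (so a half turn about z gives the same grasp; the last joint's range is limited). The gripper opens to 88 mm and grips with 3 to 60 N. Pads are 19 mm wide; open, the fingers measure 130 mm over their backs; the gripper's body (78 mm by 193 mm) begins 47 mm behind the grasp point.
Start: joints at [1.474, 0.359, 0.012, 0, -1.224, -0.288], TCP at [0.253, 0.626, 0.405] pointing down, gripper open.
Joint ranges: [-3.07, 3.07], [-1.43, 2.12], [-1.02, 1.25], [-3.03, 1.67], [-3.05, -0], [-3.03, 3.03]. Speed limits (rad/s): [2.39, 2.39, 3.01, 3.14, 3.14, 3.14].

## Interface

Orientations are given as [roll, pitch, yaw] about the fixed x, y, z axes, in that order (R = Rz(yaw) Ry(pitch) Rx(roll)).
In Python, from station import arm, cams, job_done, finder gives the robot as it stands.
- The arm moves only by the tool play_rows, never from a script. Its argument "targets" is a list that holds one entry, the list of rows, each a list of 4 numbers: the shift along the tool's x, y, z in m, then the turn about the tool's z in degrees. A call has 1 to 5 rows; each row is the pose to reach, as a shift and turn from the pose commanded when the call began, along the tool's axes at that moment; what a row does not reach only later rows make up. A row lasts 1/8 s, in which the tool goes at most 62.5 mm and 10.7 degrees, less where a joint would pass 70% of its speed; a pose out of reach is approached as far as the arm can. A call with a gripper value outside its range is refused whole. "grip" is the closure in counts, from 0 (fully open) to 255 (shut), set as the call begins (left out, the last holds). The fingers move at their own pace and stop on an object; "newtons" is the grip in N (left out, the last holds). Time passes only in rows, so rows that repeat a pose let the fingers close. It gives the time, the measured TCP pose, the force and the opening at its end, in the units of the state.
- arm.get_state(): the state, without advancing time (a new reading comes with each control period).
- cams.grab_frame(name): name is "scene" or "top" or "wrist"; returns (picture, depth): 420x560x3 uint8, red, green, blue; 420x560 float32, m along the optical axis (not along the pixel's ray), 0 where there is no reading.
- cams.camera_params(name): a dict with "intrinsics" (3x3 intrinsics, pixels), "D" ([k1, k2, p1, p2, k3] as OpenCV has them; the pictures are not rectified), "position" and "attitude" of the camera in the world. Camera axes: x right, y down, z forward; pixel columns grow to the right and rows downward; lengths in m; the calibration is good to about 2 mm. A picture is of the moment at which its call begins: read the wrist's pose just before it. camera_params takes no time and is no camera call; for the wrist camera it gives the pose at the moment of the call.
- job_done(): hands the job in, once; it reports no verdict.
Trained networks look in the newest picture that a camera, given by its name, has taken for a name from the list of things; names that differ only in an ending like _2 or _b are one class to them, and where a whole thing is asked for, a point or a joint stands for the part that bears it (a point fixed in the world has none). Each returns a list of dicts, best first, with "score" (0 to 1); they miss things now and then, are a little off and sometimes report something else, mostly with a low value. They report only what shows in the picture. A call takes as long as a camera call.
- finder.find_in(camera, query): "xyz" ([x, y, z] in m, in world coordinates, good to about 4 mm: the middle of the surface that is visible of it).
- finder.masks_of(camera, query): "mask" (420x560 bool, what is visible of it).
The state is a dict: "t": time; "q": joint angles; "qd": joint speeds; "joint_efforts": joint torques, N m; "eef_pos": TCP position; "ee_rot": TCP orientation; "force": force on the tool from outside, world axes, zero at the start; "moment": the same for the moment, N m; "width": finger opening in m.
Only numpy, scipy, OpenCV 4.12 (cv2) and the standard library are available. Lean on these libraries where they do the work, as an engineer would, in place of code of your own. Each camera call takes 0.05 s, during which the arm holds its last target. There are 200 camera calls.

## Task

Loosen both orange clamp levers (anticlockwise), draw the blue hold-down rail right back, and press every loose LED module fully home into the carrier, its white line of dots running along the row (any bay will do). Then slide the rail over the modules' edge until its white index lines meet the red lines on the base plate and turn both levers clockwise until tight, leaving the rail on the mark. Leave the other things on the desk alone.

Things in the scene. Friction and masses are not known exactly. Their poses are not given: they have to be found in the camera images.
- module0_center (a point): loose LED module (may be absent: None), 0.12 kg: black body 60 x 60 x 22 mm, blue dots on top and a white line of dots along its own y. Below it four round-tipped studs (10 mm thick, at x, y = +-18 mm) stick out 14 mm, and a flat plug (30 mm along y, 8 along x) 13 mm. Point: centre of the 22 mm body, 11 mm over its underside, 25 over the stud tips; z up out of the face.
- module1_center (a point): loose LED module (may be absent: None), 0.12 kg: black body 60 x 60 x 22 mm, blue dots on top and a white line of dots along its own y. Below it four round-tipped studs (10 mm thick, at x, y = +-18 mm) stick out 14 mm, and a flat plug (30 mm along y, 8 along x) 13 mm. Point: centre of the 22 mm body, 11 mm over its underside, 25 over the stud tips; z up out of the face.
- module2_center (a point): loose LED module (may be absent: None), 0.12 kg: black body 60 x 60 x 22 mm, blue dots on top and a white line of dots along its own y. Below it four round-tipped studs (10 mm thick, at x, y = +-18 mm) stick out 14 mm, and a flat plug (30 mm along y, 8 along x) 13 mm. Point: centre of the 22 mm body, 11 mm over its underside, 25 over the stud tips; z up out of the face.
- module3_center (a point): loose LED module (may be absent: None), 0.12 kg: black body 60 x 60 x 22 mm, blue dots on top and a white line of dots along its own y. Below it four round-tipped studs (10 mm thick, at x, y = +-18 mm) stick out 14 mm, and a flat plug (30 mm along y, 8 along x) 13 mm. Point: centre of the 22 mm body, 11 mm over its underside, 25 over the stud tips; z up out of the face.
- bay0 (a point): bay 0 of the carrier's grey deck (0 is at the -y end): its centre on the deck's top face, 36 mm above the desk. Axes: x across the row towards the blue rail, y along the row, z up. Note: bays lie 64 mm apart along y; a bay has four 13 mm square stud holes at x, y = +-18 mm and a slot along y with sprung contacts for the plug. Any module fits any bay with its white line along y, either way round.
- bay1 (a point): bay 1 of the carrier's grey deck (0 is at the -y end): its centre on the deck's top face, 36 mm above the desk. Axes: x across the row towards the blue rail, y along the row, z up. Note: a module let go in place stays about 7 mm proud; 10 to 15 N straight down snaps it home, its underside flat on the deck (module centre 11 mm above this point); opening the fingers can lift an edge again, then press on its face.
- bay2 (a point): bay 2 of the carrier's grey deck (0 is at the -y end): its centre on the deck's top face, 36 mm above the desk. Axes: x across the row towards the blue rail, y along the row, z up. Note: the deck is 56 mm wide in x, so a module overhangs it by 2 mm each side; beside it lies the aluminium base plate, 6 mm thick.
- bay3 (a point): bay 3 of the carrier's grey deck (0 is at the -y end): its centre on the deck's top face, 36 mm above the desk. Axes: x across the row towards the blue rail, y along the row, z up. Note: the carrier is fixed to the desk; the row is free on both sides in x for the fingers while the rail is drawn back.
- rail (a joint): slide of the blue hold-down rail on the carrier, m: 0 at its stop nearest the modules, growing along the carrier's +x to 0.070; the mark is at 0.008. Starts clamped partly over the bays, at 0.014 to 0.034; drawn right back from 0.050. Slides with about 3 N while the levers are loose; tight levers clamp it.
- rail_tab (a point): centre of the black upright grip tab on the rail, 79 mm above the desk: 12 mm thick in x, 44 mm along y, 30 mm high; axes as the carrier's. The rail is 270 mm long; its lip, 61 to 64 mm high, reaches 16 mm from the tab's centre towards the modules and at the mark covers 6 mm of their tops (58 mm high); its two slotted feet, 12 mm high, lie behind at y = +-90 mm.
- mark_left (a point): the red line painted across the carrier's base plate beside the left (+y) foot of the rail; axes as the carrier's
- index_left (a point): the white index line on the outer edge of the rail's left (+y) foot; on the mark when its x in the frame of mark_left is 0 (positive: still too far back)
- lever_left (a joint): orange clamp lever on the bolt through the left (+y) slot, rad: 0 loose, handle pointing to the carrier's +x; clockwise from above tightens; at 1.57 it points to the carrier's -y; tight from 1.4, stop at 1.60; loose below 0.7 (stop at 0). Starts tight. Takes 0.12 to 0.2 N m and stays where it is left.
- lever_left_hub (a point): axis of the left lever at the top of its hub (22 mm diameter), 42 mm above the desk; turns with the lever; the bolt is fixed 55 mm behind the red line
- lever_left_tip (a point): near the end of the left lever's round handle (12 mm thick, free from 11 to 68 mm out from the axis): 58 mm out, 43 mm above the desk; the handle slopes up from 36 mm at the hub
- mark_right (a point): the red line painted across the carrier's base plate beside the right (-y) foot of the rail; axes as the carrier's
- index_right (a point): the white index line on the outer edge of the rail's right (-y) foot; on the mark when its x in the frame of mark_right is 0 (positive: still too far back)
- lever_right (a joint): orange clamp lever on the bolt through the right (-y) slot, rad: 0 loose, handle pointing to the carrier's +x; clockwise from above tightens; at 1.57 it points to the carrier's -y; tight from 1.4, stop at 1.60; loose below 0.7 (stop at 0). Starts tight. Takes 0.12 to 0.2 N m and stays where it is left.
- lever_right_hub (a point): axis of the right lever at the top of its hub (22 mm diameter), 42 mm above the desk; turns with the lever; the bolt is fixed 55 mm behind the red line
- lever_right_tip (a point): near the end of the right lever's round handle (12 mm thick, free from 11 to 68 mm out from the axis): 58 mm out, 43 mm above the desk; the handle slopes up from 36 mm at the hub
- calculator: grey desk calculator, 150 x 105 x 18 mm, standing on the desk to the robot's left; origin at the centre of its underside; leave alone
- power_supply: perforated aluminium power-supply box, 160 x 98 x 40 mm, on the desk to the robot's right; origin at the centre of its underside; leave alone
- flux_jar: amber glass jar with a red cap, 68 mm across, 85 mm high, on the desk to the robot's right; origin at the centre of its underside; leave alone

How it is judged:
By the outcome, as a careful person would: the job done as asked, in the order asked, and still so for the second after the job is handed in, with the robot touching nothing.
Of module0, module1, module2, module3 only 2 to 4 are there at a start; the rules pass over those that are not, and their reading is None.
At some moment in a run one of module0, module1, module2, module3 may be knocked a few centimetres aside while the robot is not near it.
Once in a run the grip may slacken for a moment while it holds something.
It also fails if it takes over 210 s, if anything falls off the work surface, if the arm or the gripper's body presses on something with over 40 N, if the wrist force passes 120 N, or if a joint passes its speed limit or range.

## Working session

There is one attempt and no reset: what is moved stays moved. The work goes in short steps, Python scripts to look and compute and a tool call to move; the robot and the scene stay as the last step left them, time stands still between calls to the robot, and variables do not carry over. Pictures are saved under pics/ and viewed, about 12 in all and at most 16, crops included, and the job is handed in when it is done.

Besides the shell and the picture viewer there is one more tool, called after "Emit:" as name(argument=value, ...), one argument or row to a line, values as JSON. play_rows: Moves the arm, as the interface text tells. Its arguments: {"type":"object","properties":{"targets":{"type":"array","items":{"type":"array","items":{"type":"array","items":{"type":"number"}}}},"grip":{"type":"number"},"newtons":{"type":"number"}},"required":["targets"]}

```bash
ls; mkdir -p pics; python3 - <<'E'
from station import arm, cams, finder
import cv2
s=arm.get_state(); print(s, arm.tcp_to_tips)
for n in ["scene","top"]:
    im,d=cams.grab_frame(n); cv2.imwrite(f"pics/{n}0.png",im[:,:,::-1])
    p=cams.camera_params(n); print(n,p)
    for q in ["module0_center","lever_left_hub","lever_left_tip","rail_tab","bay0","mark_left","index_left"]:
        for r in finder.find_in(n,q): print(n,q,round(r["score"],2),[round(float(v),4) for v in r["xyz"]])
E
```

```text
pics
{'t': 0.0, 'q': array([ 1.47411103e+00,  3.59391282e-01,  1.10531723e-02, -3.41432278e-04,
       -1.22412279e+00, -2.88076309e-01]), 'qd': array([-0.00086718, -0.00257749,  0.00117251, -0.00011877,  0.0007604 ,
        0.00054738]), 'joint_efforts': array([ 9.25763197e-04, -5.82718277e+01,  2.93066847e+01,  6.99723423e+00,
        7.01499768e-03, -1.58854350e-04]), 'eef_pos': array([0.25329702, 0.62545618, 0.4037187 ]), 'ee_rot': array([ 3.13990548e+00, -1.65222906e-04, -3.84877741e-01]), 'force': array([-0.18901475,  0.00678019, -0.33012854]), 'moment': array([ 0.00518569, -0.00502053,  0.00889098]), 'width': 0.0875288276334746} 0.1781
scene {'intrinsics': array([[431.29536178,   0.        , 287.84037286],
       [  0.        , 431.29536178, 198.5725612 ],
       [  0.        ,   0.        ,   1.        ]]), 'D': array([-0.03420823,  0.        ,  0.        ,  0.        ,  0.        ]), 'position': array([1.05861107, 0.74497653, 1.37774779]), 'attitude': array([-2.53290193,  0.00534179,  2.49796643])}
scene module0_center 0.6 [0.5913, -0.3144, 0.0385]
scene module0_center 0.41 
[... 617 characters left out ...]
'attitude': array([-2.98982396,  0.0041378 , -1.57377601])}
top module0_center 0.82 [0.5868, -0.3126, 0.0322]
top module0_center 0.46 [0.5524, 0.0486, 0.0638]
top lever_left_hub 0.63 [0.6119, 0.1094, 0.0458]
top lever_left_hub 0.44 [0.3595, -0.4619, 0.0821]
top lever_left_tip 0.44 [0.6102, 0.112, 0.0413]
top lever_left_tip 0.44 [0.5596, 0.0496, 0.0648]
top lever_left_tip 0.27 [0.36, -0.4649, 0.0846]
top rail_tab 0.64 [0.5752, 0.0424, 0.0071]
top rail_tab 0.62 [0.5567, 0.05, 0.063]
top rail_tab 0.34 [0.4003, -0.3037, 0.0327]
top bay0 0.87 [0.5726, 0.0438, 0.012]
top mark_left 0.89 [0.5751, 0.042, 0.0031]
top index_left 0.73 [0.559, 0.0448, 0.0666]
top index_left 0.62 [0.6098, -0.0711, 0.0418]
```

View pics/top0.png

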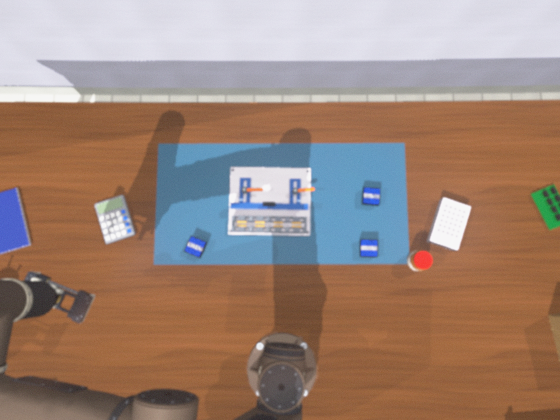

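View pics/scene0.png

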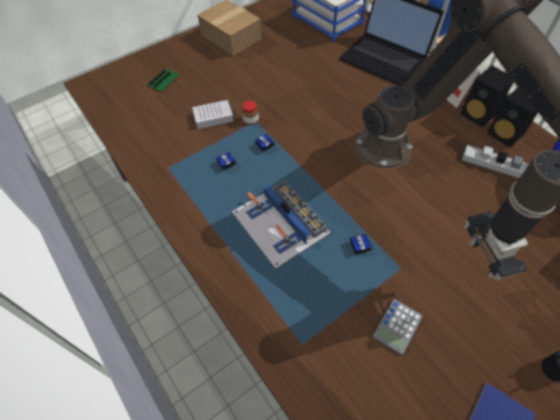

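```bash
cat > h.py <<'E'
from station import arm, cams, finder
import numpy as np, cv2
from scipy.spatial.transform import Rotation as Rn
def yaw(): return arm.get_state()["ee_rot"][2]
def rel(x,y,z,yw):
    """tool shift (m) and turn (deg) from current pose to TCP x,y,z,yaw (tool down)"""
    s=arm.get_state(); R=Rn.from_euler("xyz",[np.pi,0,s["ee_rot"][2]])
    d=R.inv().apply(np.array([x,y,z])-s["eef_pos"])
    t=(s["ee_rot"][2]-yw); t=(t+np.pi)%(2*np.pi)-np.pi
    return np.round(d,4).tolist(), round(float(np.degrees(t)),1)
def shot(n):
    p=cams.camera_params(n); im,d=cams.grab_frame(n); return im,d,p
def pts(uv,p,z=None,d=None):
    """pixels -> world; on plane height z, or by depth image"""
    uv=np.atleast_2d(np.asarray(uv,float))
    n=cv2.undistortPoints(uv[:,None],p["intrinsics"],p["D"])[:,0]
    r=np.c_[n,np.ones(len(n))]
    R=Rn.from_euler("xyz",p["attitude"]); c=np.asarray(p["position"])
    w=R.apply(r)
    if z is not None: k=(z-c[2])/w[:,2]
    else: k=np.array([d[int(round(v)),int(round(u))] for u,v in uv])
    return c+w*k[:,None]
E
python3 -c "
from h import *
print(rel(0.55,0.05,0.42,-np.pi/2))"
```

```text
([0.491, 0.4222, -0.0153], 68.0)
```

Emit:
play_rows(
  targets=[
    [[0.22,0.19,-0.015,0],[0.22,0.19,-0.015,0],[0.22,0.19,-0.015,0],[0.22,0.19,-0.015,0],[0.22,0.19,-0.015,0]],
  ],
)

```text
t: 1.42
eef_pos: [0.3867, 0.3645, 0.4203]
ee_rot: [-3.141, -0.0, -0.386]
force: [1.1, 0.2, -0.4]
width: 0.0873
```

Emit:
play_rows(
  targets=[
    [[0.22,0.19,0,0],[0.22,0.19,0,0],[0.22,0.19,0,0],[0.22,0.19,0,0],[0.22,0.19,0,0]],
  ],
)

```text
t: 2.05
eef_pos: [0.5192, 0.1058, 0.42]
ee_rot: [-3.141, -0.0, -0.386]
force: [0.2, 1.4, 0.2]
width: 0.0878
```

Emit:
play_rows(
  targets=[
    [[0.051,0.042,0,50],[0.051,0.042,0,50],[0.051,0.042,0,50],[0.051,0.042,0,50],[0.051,0.042,0,50]],
  ],
)

```text
t: 2.68
eef_pos: [0.5501, 0.05, 0.4197]
ee_rot: [-3.141, 0.0, -1.263]
force: [0.4, -0.6, 0.5]
width: 0.0876
```

Emit:
play_rows(
  targets=[
    [[0,0,0,18],[0,0,0,18],[0,0,0,18]],
  ],
)

```text
t: 3.05
eef_pos: [0.55, 0.0501, 0.4198]
ee_rot: [-3.141, 0.0, -1.571]
force: [0.6, 0.2, -0.2]
width: 0.0879
```

```bash
python3 - <<'E'
from h import *
s=arm.get_state(); print(s['t'],s['eef_pos'],s['ee_rot'],s['q'])
im,d,p=shot("wrist"); print(p['position'],p['attitude'],p['intrinsics'][0])
cv2.imwrite("pics/w1.png",cv2.resize(im[:,:,::-1],(800,600)))
np.savez("w1.npz",im=im,d=d,**{k:p[k] for k in p})
E
```

```text
3.05 [0.55003694 0.05013442 0.41977642] [-3.14139258e+00  9.45332947e-05 -1.57076862e+00] [ 4.45548853e-01  1.47244455e-01 -2.37903780e-01  9.81850077e-07
 -1.18542681e+00 -4.45521529e-01]
[ 0.55034792 -0.02322524  0.3997898 ] [ 2.86467408e+00  6.79226566e-04 -3.14051875e+00] [319.52713749   0.         279.42302156]
```

View pics/w1.png

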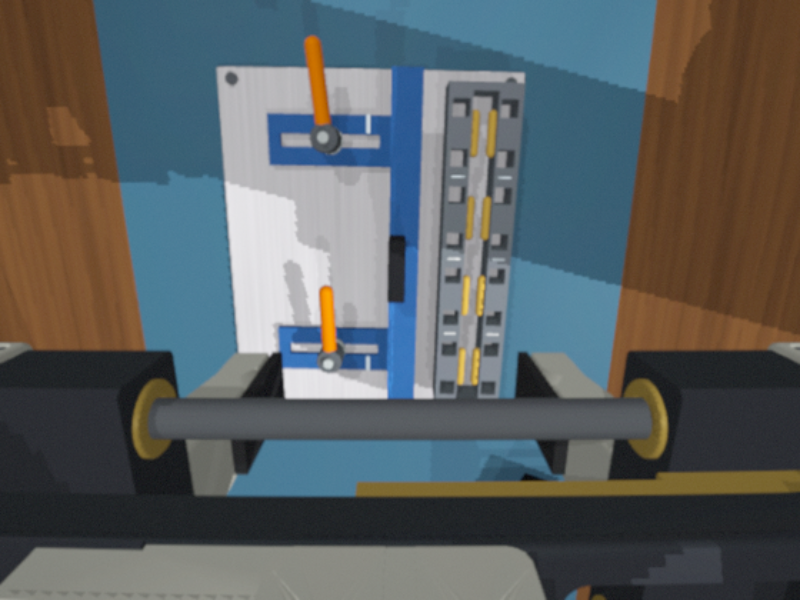

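```bash
python3 - <<'E'
from h import *
p=dict(np.load("w1.npz")); k=560/800
def P(l,z): return np.round(pts(np.array(l)*k,p,z=z),4)
print("hubs",P([(326,138),(330,362)],.042).tolist())
print("hubs depth",pts(np.array([(326,138),(330,362)])*k,p,d=p['d']))
print("tips",P([(313,42),(326,290)],.044).tolist())
print("seps",P([(458,178),(505,178),(454,259),(500,259),(449,334),(493,334)],.036).tolist())
print("holes",P([(461,108),(509,108),(457,158),(503,158),(455,195),(500,195),(452,241),(498,241)],.036).tolist())
print("tab",P([(397,237),(397,301)],.094).tolist(), pts(np.array([(400,269)])*k,p,d=p['d']))
print("lines",P([(368,124),(368,364)],.012).tolist())
E
```

```text
hubs [[0.6049, -0.0479, 0.042], [0.6091, 0.1315, 0.042]]
hubs depth [[ 0.60444285 -0.04771107  0.04531052]
 [ 0.60833756  0.12963108  0.0464204 ]]
tips [[0.6113, -0.1122, 0.044], [0.6094, 0.0681, 0.044]]
seps [[0.5052, -0.0192, 0.036], [0.4689, -0.0193, 0.036], [0.5063, 0.0441, 0.036], [0.469, 0.0441, 0.036], [0.5083, 0.1084, 0.036], [0.471, 0.1084, 0.036]]
holes [[0.5047, -0.0696, 0.036], [0.469, -0.0698, 0.036], [0.5065, -0.0339, 0.036], [0.4714, -0.0341, 0.036], [0.5071, -0.0063, 0.036], [0.472, -0.0065, 0.036], [0.5083, 0.0296, 0.036], [0.4715, 0.0295, 0.036]]
tab [[0.552, 0.0185, 0.094], [0.552, 0.0631, 0.094]] [[0.54992406 0.04046999 0.09352959]]
lines [[0.5755, -0.0606, 0.012], [0.5791, 0.1464, 0.012]]
```

Emit:
play_rows(
  targets=[
    [[0.148,-0.06,0.1,-6],[0.148,-0.06,0.1,-6],[0.148,-0.06,0.1,-6],[0.148,-0.06,0.1,-6]],
  ],
  grip=165,
  newtons=6,
)

```text
t: 3.6
eef_pos: [0.6097, -0.1009, 0.3159]
ee_rot: [3.136, -0.0, -1.468]
force: [-0.4, 0.6, -0.1]
width: 0.0531
```

```bash
python3 - <<'E'
from h import *
print(rel(.610,-.0977,.32,np.radians(-84)),arm.get_state()['width'])
im,d,p=shot("wrist")
cv2.imwrite("pics/w2.png",cv2.resize(im[:,:,::-1],(800,600)))
np.savez("w2.npz",im=im,d=d,**{k:p[k] for k in p})
E
```

```text
([-0.0031, -0.0006, -0.0041], -0.1) 0.05310633706670587
```

View pics/w2.png

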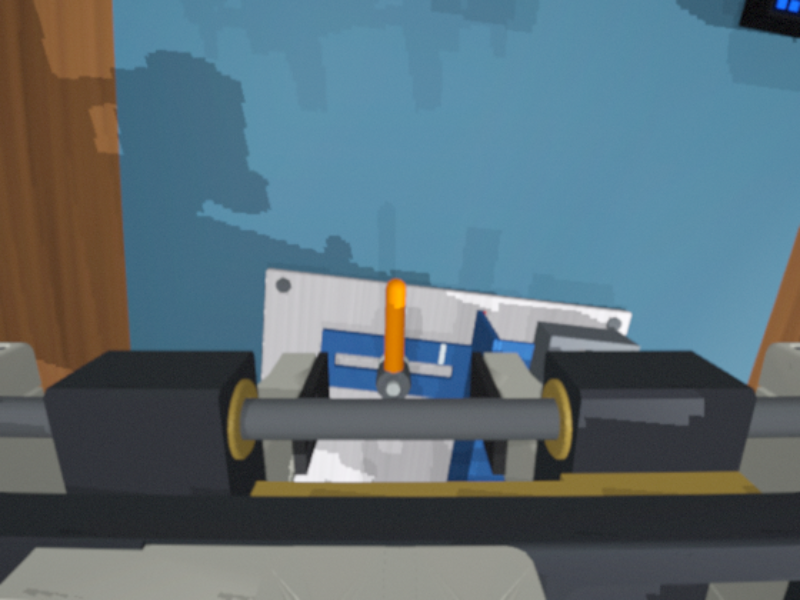

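Emit:
play_rows(
  targets=[
    [[0,0,0.06,0],[-0.002,0,0.104,0],[-0.002,0,0.104,0],[-0.002,0,0.104,0]],
  ],
)

```text
t: 4.15
eef_pos: [0.6109, -0.0952, 0.218]
ee_rot: [-3.139, -0.001, -1.465]
force: [0.6, 0.2, 0.6]
width: 0.0306
```

Emit:
play_rows(
  targets=[
    [[0,0,0,0],[0,0,0,0]],
  ],
  grip=190,
)

```text
t: 4.4
eef_pos: [0.6102, -0.0958, 0.2175]
ee_rot: [-3.139, 0.0, -1.467]
force: [-0.7, 0.6, 0.2]
width: 0.0229
```

Emit:
play_rows(
  targets=[
    [[-0.0008,-0.0087,0,-10],[-0.003,-0.0171,0,-20],[-0.0067,-0.025,0,-30],[-0.0117,-0.0321,0,-40],[-0.0179,-0.0383,0,-50]],
  ],
)

```text
t: 5.03
eef_pos: [0.646, -0.0746, 0.2166]
ee_rot: [3.141, -0.001, -0.589]
force: [-2.4, -2.3, 1.5]
width: 0.0221
```

Emit:
play_rows(
  targets=[
    [[-0.0008,-0.0087,0,-10],[-0.003,-0.0171,0,-20],[-0.0067,-0.025,0,-30],[-0.0095,-0.0294,0,-36],[-0.0095,-0.0294,0,-36]],
  ],
)

```text
t: 5.65
eef_pos: [0.6544, -0.0448, 0.2164]
ee_rot: [3.141, 0.0, 0.035]
force: [-0.8, -2.9, 1.8]
width: 0.0222
```

Emit:
play_rows(
  targets=[
    [[0,0,0,0],[0,0,0,0],[0,0,-0.08,0],[0,0,-0.1,0]],
  ],
  grip=165,
)

```text
t: 6.15
eef_pos: [0.6552, -0.0443, 0.3184]
ee_rot: [-3.142, -0.003, 0.034]
force: [-0.3, 0.5, 0.8]
width: 0.0313
```

```bash
python3 - <<'E'
from h import *
th=np.radians(-90)
print(rel(.6091,.1315-.05,.32,th))
E
```

```text
([-0.0418, -0.1273, -0.0016], 91.9)
```

Emit:
play_rows(
  targets=[
    [[-0.042,-0.127,0,0],[-0.042,-0.127,0,10],[-0.042,-0.127,0,20],[-0.042,-0.127,0,30],[-0.042,-0.127,0,40]],
  ],
)

```text
t: 6.78
eef_pos: [0.6082, 0.0817, 0.3159]
ee_rot: [-3.141, -0.0, -0.67]
force: [0.5, -0.7, 1.4]
width: 0.0304
```

Emit:
play_rows(
  targets=[
    [[0,0,0,10],[0,0,0,20],[0,0,0,30],[0,0,0,40],[0,0,0,52]],
  ],
)

```text
t: 7.4
eef_pos: [0.6083, 0.0812, 0.3158]
ee_rot: [-3.141, 0.0, -1.556]
force: [-0.2, 0.7, -0.1]
width: 0.031
```

Emit:
play_rows(
  targets=[
    [[0,0,0.03,0],[0,0,0.03,0]],
  ],
)

```text
t: 7.65
eef_pos: [0.6074, 0.0808, 0.2838]
ee_rot: [3.138, -0.001, -1.55]
force: [0.3, -0.8, 0.1]
width: 0.031
```

```bash
python3 - <<'E'
from h import *
print(rel(.6091,.0815,.215,np.radians(-90)),arm.get_state()['width'])
im,d,p=shot("wrist")
cv2.imwrite("pics/w3.png",cv2.resize(im[:,:,::-1],(800,600)))
E
```

```text
([-0.0006, -0.0017, 0.0688], 1.2) 0.030958796252946015
```

View pics/w3.png

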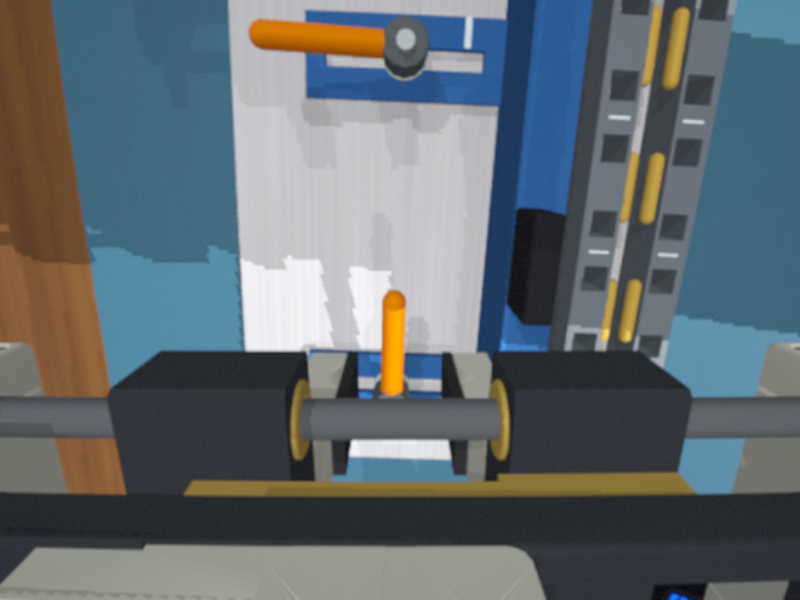

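Emit:
play_rows(
  targets=[
    [[0,-0.002,0.05,0],[0,-0.002,0.067,0],[0,-0.002,0.067,0]],
  ],
)

```text
t: 8.07
eef_pos: [0.6102, 0.081, 0.2184]
ee_rot: [3.14, -0.001, -1.549]
force: [0.2, -0.5, 1.5]
width: 0.031
```

Emit:
play_rows(
  targets=[
    [[0,0,0,0],[0,0,0,0]],
  ],
  grip=190,
)

```text
t: 8.32
eef_pos: [0.6108, 0.0813, 0.2203]
ee_rot: [-3.139, 0.001, -1.549]
force: [-0.8, -0.0, -0.1]
width: 0.0231
```

Emit:
play_rows(
  targets=[
    [[-0.0008,-0.0087,0,-10],[-0.003,-0.0171,0,-20],[-0.0067,-0.025,0,-30],[-0.0117,-0.0321,0,-40],[-0.0179,-0.0383,0,-50]],
  ],
)

```text
t: 8.95
eef_pos: [0.6483, 0.0994, 0.2198]
ee_rot: [3.141, -0.0, -0.672]
force: [-2.0, -2.6, 0.6]
width: 0.0222
```

Emit:
play_rows(
  targets=[
    [[-0.0008,-0.0087,0,-10],[-0.003,-0.0171,0,-20],[-0.0067,-0.025,0,-30],[-0.0117,-0.0321,0,-40],[-0.0117,-0.0321,0,-40]],
  ],
)

```text
t: 9.57
eef_pos: [0.6594, 0.1326, 0.2196]
ee_rot: [-3.141, -0.001, 0.021]
force: [0.0, -0.8, -0.3]
width: 0.0224
```

Emit:
play_rows(
  targets=[
    [[0,0,0,0],[0,0,0,0],[0,0,-0.06,0],[0,0,-0.1,0]],
  ],
  grip=150,
)

```text
t: 10.07
eef_pos: [0.6595, 0.132, 0.321]
ee_rot: [-3.141, -0.001, 0.02]
force: [0.4, 0.7, 0.7]
width: 0.0359
```

```bash
python3 - <<'E'
from h import *
print(rel(.552,.041,.32,np.radians(-91)),arm.get_state()['width'])
E
```

```text
([-0.1093, 0.0889, 0.001], 92.1) 0.03593882741584245
```

Emit:
play_rows(
  targets=[
    [[-0.109,0.089,0,10],[-0.109,0.089,0,20],[-0.109,0.089,0,30],[-0.109,0.089,0,40],[-0.109,0.089,0,50]],
  ],
)

```text
t: 10.7
eef_pos: [0.5518, 0.0404, 0.3192]
ee_rot: [-3.141, -0.0, -0.859]
force: [-1.2, 0.5, 0.4]
width: 0.0364
```

Emit:
play_rows(
  targets=[
    [[0,0,0,10],[0,0,0,20],[0,0,0,30],[0,0,0,42],[0,0,0,42]],
  ],
)

```text
t: 11.32
eef_pos: [0.552, 0.0407, 0.3188]
ee_rot: [-3.141, 0.0, -1.586]
force: [-0.2, 0.3, -0.7]
width: 0.0364
```

```bash
python3 - <<'E'
from h import *
print(rel(.552,.041,.245,np.radians(-91)),arm.get_state()['width'])
im,d,p=shot("wrist")
cv2.imwrite("pics/w4.png",cv2.resize(im[:,:,::-1],(800,600)))
E
```

```text
([-0.0003, -0.0, 0.0738], 0.1) 0.03643935294542667
```

View pics/w4.png

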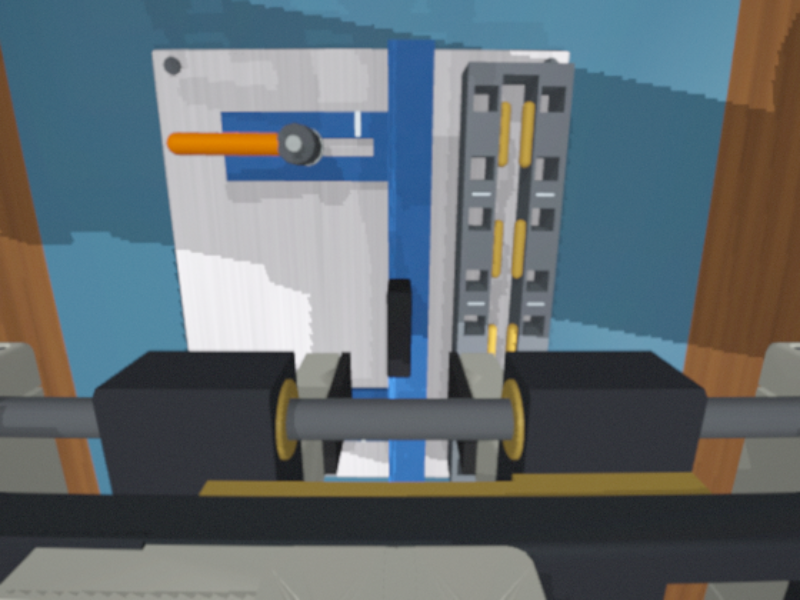

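Emit:
play_rows(
  targets=[
    [[0,0,0.05,0],[0,0,0.073,0],[0,0,0.073,0]],
  ],
  newtons=25,
)

```text
t: 11.75
eef_pos: [0.5515, 0.0406, 0.2441]
ee_rot: [3.138, -0.002, -1.582]
force: [0.3, 0.3, 0.6]
width: 0.0361
```

Emit:
play_rows(
  targets=[
    [[0,0,0,0],[0,0,0,0],[0,0,0,0],[0,0,0,0]],
  ],
  grip=255,
)

```text
t: 12.25
eef_pos: [0.5523, 0.041, 0.2466]
ee_rot: [-3.14, 0.001, -1.584]
force: [-2.7, 0.6, 7.3]
width: 0.0116
```

Emit:
play_rows(
  targets=[
    [[0,-0.008,0,0],[0,-0.016,0,0],[0,-0.024,0,0],[0,-0.03,0,0],[0,-0.035,0,0]],
  ],
)

```text
t: 12.88
eef_pos: [0.5872, 0.0404, 0.2466]
ee_rot: [-3.141, 0.0, -1.585]
force: [-3.9, -0.2, 7.7]
width: 0.0121
```

Emit:
play_rows(
  targets=[
    [[0,0,0,0]],
  ],
)

```text
t: 13.0
eef_pos: [0.5877, 0.0404, 0.2467]
ee_rot: [-3.14, 0.0, -1.584]
force: [0.7, -0.1, 5.1]
width: 0.0116
```

Emit:
play_rows(
  targets=[
    [[0,0,0,0],[0,0,0,0],[0,0,0,0],[0,0,-0.06,0],[0,0,-0.12,0]],
  ],
  grip=130,
)

```text
t: 13.62
eef_pos: [0.5869, 0.0403, 0.3664]
ee_rot: [3.14, -0.001, -1.584]
force: [1.9, 0.8, -0.5]
width: 0.0428
```

Emit:
play_rows(
  targets=[
    [[0.24,0.088,-0.053,0],[0.24,0.088,-0.053,0],[0.24,0.088,-0.053,0],[0.24,0.088,-0.053,0],[0.24,0.088,-0.053,0]],
  ],
  grip=0,
)

```text
t: 14.25
eef_pos: [0.4943, -0.201, 0.4197]
ee_rot: [-3.14, -0.0, -1.588]
force: [-0.3, -0.4, -0.4]
width: 0.0854
```

```bash
python3 - <<'E'
from h import *
s=arm.get_state(); print(s['t'],s['eef_pos'],s['ee_rot'],s['width'])
im,d,p=shot("wrist")
cv2.imwrite("pics/w5.png",cv2.resize(im[:,:,::-1],(800,600)))
np.savez("w5.npz",im=im,d=d,**{k:p[k] for k in p})
for n in ["wrist"]:
  for q in ["module0_center"]:
    for r in finder.find_in(n,q): print(n,q,round(r["score"],2),[round(float(v),4) for v in r["xyz"]])
E
```

```text
14.25 [ 0.49430451 -0.20101503  0.41970553] [-3.14020307e+00 -2.84012261e-04 -1.58793238e+00] 0.08542290009092403
wrist module0_center 0.88 [0.5823, -0.3179, 0.0383]
```

View pics/w5.png

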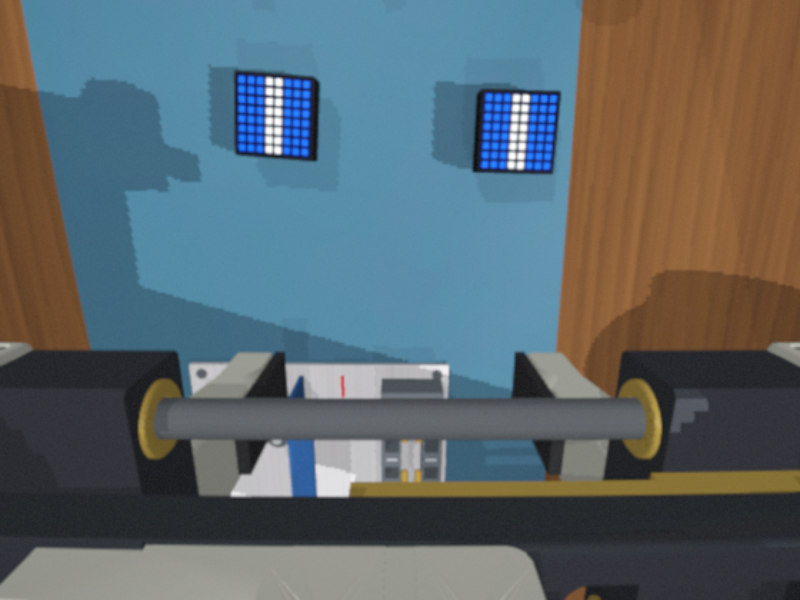

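```bash
cat >> h.py <<'E'
def modules(im,p,z=0.036,rows=340):
    """centre, white-line angle (deg, world), size (mm) of each dotted face at height z"""
    h=cv2.cvtColor(im,cv2.COLOR_RGB2HSV); out=[]
    blue=cv2.inRange(h,(105,170,120),(130,255,255)); blue[rows:]=0
    m=cv2.morphologyEx(blue,cv2.MORPH_CLOSE,np.ones((15,15)))
    for c in cv2.findContours(m,cv2.RETR_EXTERNAL,cv2.CHAIN_APPROX_NONE)[0]:
        if cv2.contourArea(c)<600: continue
        w=pts(c[:,0],p,z=z)[:,:2]
        (cx,cy),sz,a=cv2.minAreaRect((w*1000).astype(np.float32))
        k=np.zeros_like(m); cv2.drawContours(k,[c],-1,255,-1); k=cv2.erode(k,np.ones((3,3)))
        v,u=np.nonzero((h[...,1]<70)&(h[...,2]>170)&(k>0))
        if len(u)<20: continue
        q=pts(np.c_[u,v],p,z=z)[:,:2]
        e=np.linalg.svd(q-q.mean(0),full_matrices=False)[2][0]
        ang=np.degrees(np.arctan2(e[1],e[0])); ed=(a-ang+45)%90-45+ang
        out.append((round(cx/1000,4),round(cy/1000,4),round(ang%180,1),round(ed%180,1),np.round(sz,1).tolist()))
    return out
E
python3 - <<'E'
from h import *
p=dict(np.load("w5.npz"))
for m in modules(p['im'],p): print(m, rel(m[0],m[1],.33,np.radians(m[3]-180)))
E
```

```text
(0.4044, -0.3028, np.float64(88.0), np.float64(87.8), [54.2, 54.9]) ([0.1049, 0.0891, 0.0889], 1.3)
(0.5875, -0.3172, np.float64(84.2), np.float64(84.2), [54.7, 54.5]) ([0.1163, -0.0942, 0.0889], 4.9)
```

Emit:
play_rows(
  targets=[
    [[0.105,0.089,0.09,1.3],[0.105,0.089,0.09,1.3],[0.105,0.089,0.09,1.3],[0.105,0.089,0.09,1.3]],
  ],
  grip=0,
)

```text
t: 14.85
eef_pos: [0.4041, -0.302, 0.3263]
ee_rot: [3.137, 0.002, -1.609]
force: [0.2, -0.1, 0.5]
width: 0.0878
```

```bash
python3 - <<'E'
from h import *
s=arm.get_state(); print(s['eef_pos'],s['ee_rot'],s['width'],rel(.4044,-.3028,.186,np.radians(-92.2)))
im,d=cams.grab_frame("top"); p=cams.camera_params("top")
for m in modules(im,p,rows=420): print(m)
for r in finder.find_in("top","module0_center"): print(r['score'],r['xyz'])
E
```

```text
[ 0.40413464 -0.301991    0.32627178] [ 3.13711605e+00  1.54097282e-03 -1.60860949e+00] 0.08780456486031006 ([0.0008, -0.0003, 0.1403], 0.0)
0.76 [0.5877, -0.3143, 0.0352]
0.57 [0.5934, 0.0539, 0.0646]
```

Emit:
play_rows(
  targets=[
    [[0,0,0.06,0],[0.001,0,0.11,0],[0.001,0,0.137,0],[0.001,0,0.137,0],[0.001,0,0.137,0]],
  ],
)

```text
t: 15.58
eef_pos: [0.4068, -0.3028, 0.1929]
ee_rot: [-3.14, -0.001, -1.606]
force: [0.2, -0.5, 0.3]
width: 0.0876
```

Emit:
play_rows(
  targets=[
    [[0,0,0,0],[0,0,0,0],[0,0,0,0],[0,0,0,0],[0,0,0,0]],
  ],
  grip=255,
  newtons=30,
)

```text
t: 16.2
eef_pos: [0.4053, -0.3032, 0.192]
ee_rot: [-3.141, -0.0, -1.607]
force: [-1.0, 0.4, 5.8]
width: 0.0596
```

Emit:
play_rows(
  targets=[
    [[0,0,-0.05,0],[0,0,-0.1,0],[0,0,-0.15,0],[0,0,-0.15,0]],
  ],
)

```text
t: 16.7
eef_pos: [0.4063, -0.3036, 0.3456]
ee_rot: [-3.134, -0.002, -1.607]
force: [0.1, -0.3, -1.5]
width: 0.0598
```

```bash
python3 - <<'E'
from h import *
print(rel(.488,.1,.34,np.radians(-91.3)))
E
```

```text
([-0.4063, -0.0671, 0.0056], -0.8)
```

Emit:
play_rows(
  targets=[
    [[-0.28,-0.06,0,-1],[-0.28,-0.06,0,-1],[-0.28,-0.06,0,-1],[-0.28,-0.06,0,-1],[-0.28,-0.06,0,-1]],
  ],
)

```text
t: 17.32
eef_pos: [0.4755, -0.023, 0.3407]
ee_rot: [3.141, -0.0, -1.588]
force: [0.8, -0.3, -0.8]
width: 0.0595
```

Emit:
play_rows(
  targets=[
    [[-0.126,-0.007,0,0],[-0.126,-0.007,0,0],[-0.126,-0.007,0,0],[-0.126,-0.007,0,0]],
  ],
)

```text
t: 17.82
eef_pos: [0.4844, 0.1005, 0.3405]
ee_rot: [3.14, -0.001, -1.589]
force: [-0.2, -0.3, -1.0]
width: 0.0598
```

```bash
python3 - <<'E'
from h import *
s=arm.get_state(); print(s['eef_pos'],s['ee_rot'],s['width'])
im,d,p=shot("wrist")
cv2.imwrite("pics/w6.png",cv2.resize(im[:,:,::-1],(800,600)))
np.savez("w6.npz",im=im,d=d,**{k:p[k] for k in p})
E
```

```text
[0.48443431 0.10053983 0.34054589] [ 3.13968275e+00 -9.73969523e-04 -1.58871589e+00] 0.05983221892132677
```

View pics/w6.png

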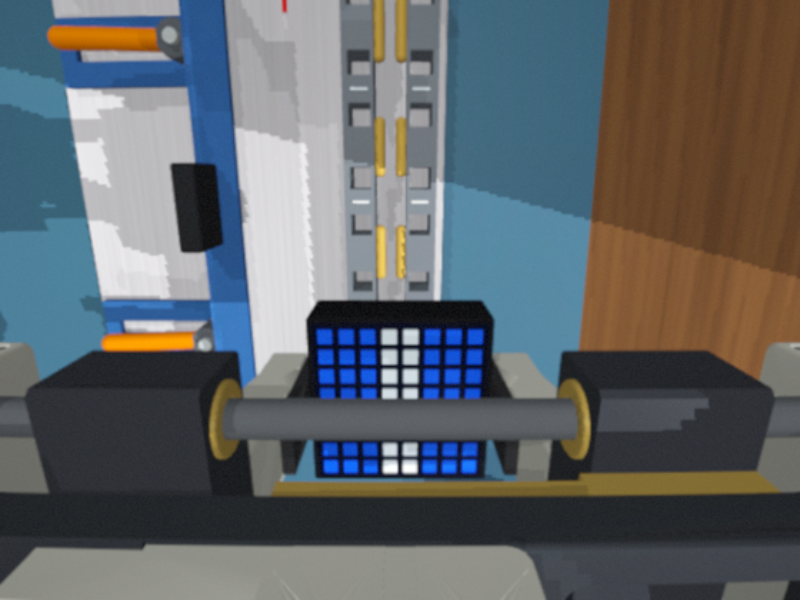

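```bash
python3 - <<'E'
from h import *
p=dict(np.load("w6.npz")); k=560/800
def P(l,z): return pts(np.array(l)*k,p,z=z)[:,:2]
H=P([(361,115),(421,115),(361,178),(420,178),(361,223),(419,223),(361,281),(418,281)],.036)
S=P([(358,89),(420,89),(360,202),(419,202)],.036)
print(np.round(H,4).tolist(),np.round(S,4).tolist())
print("bay1",H[:4].mean(0),"bay2",H[4:].mean(0),"dir",np.degrees(np.arctan2(*(H[4:].mean(0)-H[:4].mean(0))))) 
F=P([(316,329),(481,329),(321,474),(477,474)],.184); print("held",np.round(F,4).tolist(),F.mean(0))
# edge profile of deck at two rows
for v in (45,100,160):
    row=p['im'][v,225:320].astype(int).sum(1); g=np.abs(np.diff(row)); i=np.where(g>60)[0]; print(v,[(int(a)+225,int(g[a])) for a in i])
E
```

```text
[[0.5047, -0.0059], [0.4697, -0.0053], [0.506, 0.0297], [0.4704, 0.0303], [0.5071, 0.0566], [0.4712, 0.0573], [0.5085, 0.0934], [0.472, 0.0941]] [[0.5059, -0.02], [0.4702, -0.0194], [0.5072, 0.0439], [0.4711, 0.0445]]
bay1 [0.48769705 0.0121953 ] bay2 [0.48970318 0.07534466] dir 1.819559907735324
held [[0.5103, 0.0743], [0.4581, 0.0752], [0.5123, 0.128], [0.4576, 0.129]] [0.48456418 0.10160673]
45 [(238, 82), (242, 70), (244, 72), (245, 134), (246, 75), (258, 68), (260, 95), (262, 154), (283, 99), (284, 72), (286, 71), (300, 137), (301, 72), (302, 66), (306, 63), (311, 87), (312, 96)]
100 [(239, 112), (240, 71), (268, 61), (269, 115), (276, 90), (305, 78), (309, 61), (310, 133), (311, 66)]
160 [(245, 107), (246, 96), (247, 68), (248, 141), (298, 139), (300, 124), (303, 77), (304, 114), (308, 82), (309, 145), (310, 71)]
```

Emit:
play_rows(
  targets=[
    [[0.025,-0.004,0.05,0.4],[0.025,-0.004,0.095,0.4],[0.025,-0.004,0.095,0.4],[0.025,-0.004,0.095,0.4]],
  ],
)

```text
t: 18.38
eef_pos: [0.4891, 0.0749, 0.248]
ee_rot: [-3.14, 0.0, -1.597]
force: [0.5, 0.8, -1.0]
width: 0.0596
```

```bash
python3 - <<'E'
from h import *
im,d=cams.grab_frame("top");im,d=cams.grab_frame("top")
s=arm.get_state(); print(s['eef_pos'],s['ee_rot'],s['width'],rel(.4892,.075,.225,np.radians(-91.4)))
E
```

```text
[0.48919134 0.07541128 0.24856373] [-3.13873335e+00  1.39213701e-03 -1.59678603e+00] 0.059961948112204025 ([0.0004, -0.0, 0.0236], -0.1)
```

Emit:
play_rows(
  targets=[
    [[0.0004,0,0.008,0],[0.0004,0,0.015,0],[0.0004,0,0.021,0],[0.0004,0,0.025,0],[0.0004,0,0.027,0]],
  ],
)

```text
t: 19.1
eef_pos: [0.4892, 0.0752, 0.2204]
ee_rot: [-3.14, 0.0, -1.596]
force: [-1.5, -1.4, 14.5]
width: 0.0598
```

Emit:
play_rows(
  targets=[
    [[0,0,0.0,0],[0,0,0.0,0]],
  ],
)

```text
t: 19.35
eef_pos: [0.489, 0.0751, 0.2203]
ee_rot: [-3.14, 0.0, -1.596]
force: [-0.3, -0.9, 5.8]
width: 0.0599
```

Emit:
play_rows(
  targets=[
    [[0,0,0.002,0],[0,0,0.004,0],[0,0,0.006,0],[0,0,0.006,0]],
  ],
)

```text
t: 19.85
eef_pos: [0.4889, 0.0752, 0.2143]
ee_rot: [-3.14, 0.0, -1.596]
force: [-0.3, 0.7, 7.7]
width: 0.0599
```

Emit:
play_rows(
  targets=[
    [[0,0,0.001,0],[0,0,0.002,0],[0,0,0.002,0]],
  ],
)

```text
t: 20.23
eef_pos: [0.4888, 0.0752, 0.2142]
ee_rot: [-3.14, 0.0, -1.596]
force: [-9.6, 0.7, 34.4]
width: 0.0599
```

Emit:
play_rows(
  targets=[
    [[0,0,-0.002,0],[0,0,-0.002,0]],
  ],
)

```text
t: 20.48
eef_pos: [0.4889, 0.0752, 0.2143]
ee_rot: [-3.14, 0.001, -1.596]
force: [-1.3, 0.9, 9.8]
width: 0.0595
```

Emit:
play_rows(
  targets=[
    [[0,0,0,0],[0,0,0,0],[0,0,0,0],[0,0,-0.025,0],[0,0,-0.05,0]],
  ],
  grip=0,
)

```text
t: 21.1
eef_pos: [0.4882, 0.0748, 0.2637]
ee_rot: [3.14, -0.001, -1.597]
force: [0.5, 1.0, 0.1]
width: 0.0877
```

Emit:
play_rows(
  targets=[
    [[0,0,0,0],[0,0,0,0],[0,0,0,0],[0,0,0,0],[0,0,0,0]],
  ],
  grip=255,
)

```text
t: 21.72
eef_pos: [0.4883, 0.0748, 0.2633]
ee_rot: [3.141, -0.0, -1.597]
force: [-0.4, -0.4, -0.0]
width: 0.0433
```

Emit:
play_rows(
  targets=[
    [[0,0,0,0],[0,0,0.01,0],[0,0,0.02,0],[0,0,0.024,0],[0,0,0.026,0]],
  ],
)

```text
t: 22.35
eef_pos: [0.4883, 0.0749, 0.2372]
ee_rot: [3.141, -0.001, -1.597]
force: [0.4, -0.1, -0.6]
width: 0.0006
```

Emit:
play_rows(
  targets=[
    [[0,0,0.001,0],[0,0,0.002,0],[0,0,0.003,0],[0,0,0.003,0]],
  ],
)

```text
t: 22.85
eef_pos: [0.4884, 0.0749, 0.2363]
ee_rot: [-3.141, 0.0, -1.596]
force: [-6.1, -0.3, 17.7]
width: 0.0004
```

Emit:
play_rows(
  targets=[
    [[0,0,-0.06,0],[0,0,-0.12,0],[0,0,-0.12,0]],
  ],
  grip=0,
)

```text
t: 23.22
eef_pos: [0.4896, 0.0753, 0.36]
ee_rot: [-3.133, 0.004, -1.596]
force: [0.5, 0.2, -0.2]
width: 0.025
```

```bash
python3 - <<'E'
from h import *
print(rel(.50,-.20,.42,np.radians(-91)))
E
```

```text
([0.275, -0.0173, -0.06], -0.4)
```

Emit:
play_rows(
  targets=[
    [[0.275,-0.095,-0.04,-3],[0.275,-0.095,-0.04,-3],[0.275,-0.095,-0.04,-3],[0.275,-0.095,-0.04,-3],[0.275,-0.095,-0.04,-3]],
  ],
)

```text
t: 23.85
eef_pos: [0.5765, -0.205, 0.3943]
ee_rot: [3.141, 0.0, -1.546]
force: [0.5, 1.3, 0.3]
width: 0.0747
```

```bash
python3 - <<'E'
from h import *
im,d,p=shot("wrist")
for m in modules(im,p): print(m, rel(m[0],m[1],.33,np.radians(m[3]-180)))
im,d,p=shot("scene")
for r in finder.find_in("scene","module0_center"): print(r['score'],r['xyz'])
cv2.imwrite("pics/s2.png",cv2.resize(im[100:340,100:460,::-1],(720,480)))
E
```

```text
(0.5875, -0.3173, np.float64(83.9), np.float64(84.5), [54.1, 54.5]) ([0.1093, -0.0072, 0.0646], 6.9)
0.75 [0.5946, -0.3096, 0.0371]
```

Emit:
play_rows(
  targets=[
    [[0.055,-0.004,0.05,7],[0.109,-0.007,0.1,7],[0.109,-0.007,0.144,7],[0.109,-0.007,0.144,7],[0.109,-0.007,0.144,7]],
  ],
  grip=0,
)

```text
t: 24.62
eef_pos: [0.5867, -0.3106, 0.2518]
ee_rot: [-3.141, -0.001, -1.665]
force: [-0.1, 0.1, 0.7]
width: 0.0875
```

```bash
python3 - <<'E'
from h import *
cams.grab_frame("wrist")
print(rel(.5875,-.3173,.190,np.radians(-95.7)),arm.get_state()['width'])
E
```

```text
([0.0068, -0.0011, 0.0629], 0.3) 0.0875369841439239
```

Emit:
play_rows(
  targets=[
    [[0.007,-0.001,0.04,0],[0.007,-0.001,0.061,0],[0.007,-0.001,0.061,0]],
  ],
)

```text
t: 25.05
eef_pos: [0.5868, -0.3175, 0.1907]
ee_rot: [-3.141, -0.0, -1.665]
force: [-0.7, 0.0, 0.4]
width: 0.0875
```

Emit:
play_rows(
  targets=[
    [[0,0,0,0],[0,0,0,0],[0,0,0,0],[0,0,0,0],[0,0,0,0]],
  ],
  grip=255,
  newtons=30,
)

```text
t: 25.68
eef_pos: [0.5867, -0.3184, 0.1904]
ee_rot: [-3.141, -0.0, -1.666]
force: [-1.0, 1.3, 5.2]
width: 0.0596
```

Emit:
play_rows(
  targets=[
    [[0,0,-0.05,0],[0,0,-0.1,0],[0,0,-0.15,0],[0,0,-0.15,0]],
  ],
)

```text
t: 26.18
eef_pos: [0.5874, -0.3188, 0.3445]
ee_rot: [-3.134, -0.002, -1.666]
force: [-0.2, -0.2, -1.3]
width: 0.0594
```

```bash
python3 - <<'E'
from h import *
print(rel(.4876,.011,.34,np.radians(-91.4)))
E
```

```text
([-0.3188, 0.1307, 0.0045], -4.1)
```

Emit:
play_rows(
  targets=[
    [[-0.16,0.065,0,0],[-0.16,0.065,0,0],[-0.16,0.065,0,0],[-0.16,0.065,0,0]],
  ],
)

```text
t: 26.68
eef_pos: [0.5358, -0.1504, 0.339]
ee_rot: [3.14, 0.001, -1.664]
force: [1.1, -0.8, -1.3]
width: 0.0596
```

Emit:
play_rows(
  targets=[
    [[-0.159,0.066,0,-4],[-0.159,0.066,0.0,-4],[-0.159,0.066,0.0,-4],[-0.159,0.066,0.05,-4],[-0.159,0.066,0.085,-4]],
  ],
)

```text
t: 27.3
eef_pos: [0.486, 0.0118, 0.2528]
ee_rot: [3.141, -0.0, -1.596]
force: [0.5, -0.5, -1.5]
width: 0.0598
```

```bash
python3 - <<'E'
from h import *
im,d,p=shot("wrist");cams.grab_frame("wrist")
s=arm.get_state(); print(s['eef_pos'],s['ee_rot'],s['width'],rel(.4876,.011,.22,np.radians(-91.4)))
cv2.imwrite("pics/w7.png",im[:,:,::-1])
E
```

```text
[0.48495933 0.01086398 0.25087513] [ 3.13414894e+00 -2.76066562e-03 -1.59776514e+00] 0.06001235385582332 ([-0.0002, -0.0026, 0.0309], -0.1)
```

View pics/w7.png

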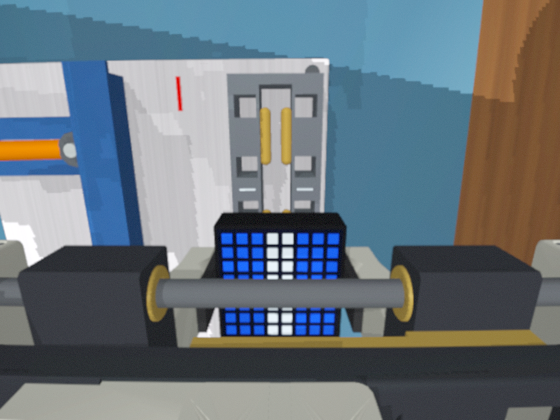

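Emit:
play_rows(
  targets=[
    [[0,-0.0025,0,0],[0,-0.0025,0.01,0],[0,-0.0025,0.018,0],[0,-0.0025,0.024,0],[0,-0.0025,0.029,0]],
  ],
)

```text
t: 28.02
eef_pos: [0.489, 0.0116, 0.2254]
ee_rot: [3.142, -0.0, -1.597]
force: [0.6, 0.8, -1.3]
width: 0.0598
```

Emit:
play_rows(
  targets=[
    [[0,0,0.002,0],[0,0,0.002,0],[0,0,0.002,0]],
  ],
)

```text
t: 28.4
eef_pos: [0.4891, 0.0117, 0.2238]
ee_rot: [-3.141, 0.0, -1.597]
force: [0.4, -0.1, -1.7]
width: 0.0598
```

Emit:
play_rows(
  targets=[
    [[0,0.001,0.002,0],[0,0.001,0.004,0],[0,0.001,0.006,0],[0,0.001,0.008,0],[0,0.001,0.01,0]],
  ],
)

```text
t: 29.02
eef_pos: [0.4881, 0.0117, 0.2141]
ee_rot: [-3.141, 0.0, -1.596]
force: [-0.8, 0.6, 3.0]
width: 0.0601
```

Emit:
play_rows(
  targets=[
    [[0,0,0.001,0],[0,0,0.002,0],[0,0,0.002,0]],
  ],
)

```text
t: 29.4
eef_pos: [0.4879, 0.0117, 0.2126]
ee_rot: [-3.141, -0.0, -1.596]
force: [-6.8, 0.5, 16.5]
width: 0.0597
```

Home height reached (expected 0.2125). Press a touch more, release, press on the face.

Emit:
play_rows(
  targets=[
    [[0,0,0.001,0],[0,0,0.001,0],[0,0,-0.001,0],[0,0,-0.001,0]],
  ],
)

```text
t: 29.9
eef_pos: [0.4879, 0.0117, 0.2126]
ee_rot: [3.141, -0.0, -1.597]
force: [-2.4, 1.3, 4.0]
width: 0.0597
```

Emit:
play_rows(
  targets=[
    [[0,0,0,0],[0,0,0,0],[0,0,0,0],[0,0,-0.025,0],[0,0,-0.05,0]],
  ],
  grip=0,
)

```text
t: 30.52
eef_pos: [0.488, 0.0116, 0.263]
ee_rot: [3.141, -0.001, -1.597]
force: [0.5, -0.2, -0.5]
width: 0.0879
```

Emit:
play_rows(
  targets=[
    [[0,0,0,0],[0,0,0,0],[0,0,0,0],[0,0,0,0],[0,0,0,0]],
  ],
  grip=255,
)

```text
t: 31.15
eef_pos: [0.488, 0.0117, 0.2623]
ee_rot: [3.141, -0.0, -1.597]
force: [-0.4, -0.0, -0.1]
width: 0.0432
```

Emit:
play_rows(
  targets=[
    [[0,0,0,0],[0,0,0.01,0],[0,0,0.02,0],[0,0,0.023,0],[0,0,0.023,0]],
  ],
)

```text
t: 31.78
eef_pos: [0.4879, 0.0116, 0.2392]
ee_rot: [3.141, -0.0, -1.597]
force: [-0.5, 0.1, -0.0]
width: 0.0006
```

Emit:
play_rows(
  targets=[
    [[0,0,0.001,0],[0,0,0.002,0],[0,0,0.003,0],[0,0,0.004,0],[0,0,0.004,0]],
  ],
)

```text
t: 32.4
eef_pos: [0.488, 0.0117, 0.2364]
ee_rot: [-3.141, -0.0, -1.596]
force: [-2.9, 1.0, 9.2]
width: 0.0003
```

Emit:
play_rows(
  targets=[
    [[0,0,0.001,0],[0,0,0.001,0],[0,0,-0.06,0],[0,0,-0.12,0],[0,0,-0.16,0]],
  ],
)

```text
t: 33.02
eef_pos: [0.488, 0.0116, 0.3988]
ee_rot: [-3.139, 0.001, -1.597]
force: [0.5, 0.3, -0.6]
width: 0.0001
```

```bash
python3 - <<'E'
from h import *
p=cams.camera_params("top"); print(pts([(196,246)],p,z=.036))
print(rel(.41,.42,.40,np.radians(-91)))
E
```

```text
[[0.41181865 0.29644964 0.036     ]]
([-0.4062, 0.0885, -0.0012], -0.5)
```

Emit:
play_rows(
  targets=[
    [[-0.22,0.045,0,0],[-0.22,0.045,0,0],[-0.22,0.045,0,0],[-0.22,0.045,0,0],[-0.22,0.045,0,0]],
  ],
  grip=0,
)

```text
t: 33.65
eef_pos: [0.4483, 0.235, 0.3955]
ee_rot: [3.142, 0.0, -1.594]
force: [-0.4, -0.2, -0.5]
width: 0.0449
```

Emit:
play_rows(
  targets=[
    [[-0.17,0.042,0,0],[-0.17,0.042,0,0],[-0.17,0.042,0,0],[-0.17,0.042,0,0],[-0.17,0.042,0,0]],
  ],
)

```text
t: 34.28
eef_pos: [0.4113, 0.4032, 0.3953]
ee_rot: [3.141, -0.001, -1.597]
force: [-0.0, -0.7, 0.1]
width: 0.087
```

```bash
python3 - <<'E'
from h import *
cams.grab_frame("wrist")
im,d,p=shot("wrist"); s=arm.get_state(); print(s['eef_pos'],s['ee_rot'],s['q'])
cv2.imwrite("pics/w8.png",im[:,:,::-1])
for m in modules(im,p):
    print(m)
    for a in (m[3]-180,m[3]): print(rel(m[0],m[1],.30,np.radians(a)))
E
```

```text
[0.411554   0.40255315 0.39573647] [ 3.14151360e+00 -2.02632899e-04 -1.59794880e+00] [ 1.11400235e+00  2.02622157e-01 -2.25376528e-01  1.37767424e-05
 -1.14301479e+00 -1.14116054e+00]
(0.4056, 0.2865, np.float64(65.0), np.float64(67.0), [54.2, 54.5])
([0.1162, 0.0028, 0.0957], 21.4)
([0.1162, 0.0028, 0.0957], -158.6)
```

View pics/w8.png

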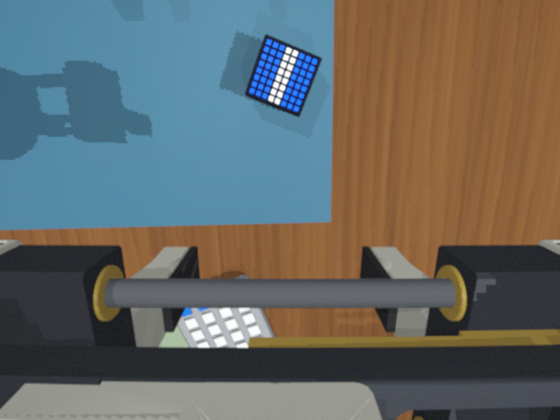

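Emit:
play_rows(
  targets=[
    [[0.06,0.0015,0.05,7],[0.116,0.003,0.095,14],[0.116,0.003,0.125,21],[0.116,0.003,0.135,21.4],[0.116,0.003,0.135,21.4]],
  ],
)

```text
t: 35.0
eef_pos: [0.4058, 0.2881, 0.2612]
ee_rot: [-3.141, 0.0, -1.969]
force: [0.3, 0.0, 1.0]
width: 0.0879
```

```bash
python3 - <<'E'
from h import *
cams.grab_frame("wrist");cams.grab_frame("wrist")
print(rel(.4056,.2865,.190,np.radians(-113.2)),arm.get_state()['width'])
E
```

```text
([0.0025, -0.0007, 0.0721], 0.4) 0.08762264769523344
```

Emit:
play_rows(
  targets=[
    [[0.002,-0.001,0.04,0.4],[0.002,-0.001,0.071,0.4],[0.002,-0.001,0.071,0.4],[0.002,-0.001,0.071,0.4]],
  ],
)

```text
t: 35.6
eef_pos: [0.4059, 0.2868, 0.1912]
ee_rot: [-3.141, 0.002, -1.976]
force: [-0.7, -0.4, 0.1]
width: 0.0874
```

Emit:
play_rows(
  targets=[
    [[0,0,0,0],[0,0,0,0],[0,0,0,0],[0,0,0,0],[0,0,0,0]],
  ],
  grip=255,
  newtons=30,
)

```text
t: 36.22
eef_pos: [0.4054, 0.2858, 0.1899]
ee_rot: [-3.141, 0.0, -1.977]
force: [-1.3, -0.0, 4.3]
width: 0.0596
```

Emit:
play_rows(
  targets=[
    [[0,0,-0.05,0],[0,0,-0.1,0],[0,0,-0.15,0],[0,0,-0.15,0],[0,0,-0.15,0]],
  ],
)

```text
t: 36.85
eef_pos: [0.4049, 0.2852, 0.3389]
ee_rot: [3.141, -0.001, -1.978]
force: [-0.9, -1.0, -2.0]
width: 0.0598
```

```bash
python3 - <<'E'
from h import *
print(rel(.486,-.053,.34,np.radians(-91.4)))
print(rel(.4908,.139,.34,np.radians(-91.4)))
E
```

```text
([0.2785, -0.2083, -0.0011], -21.9)
([0.1003, -0.1368, -0.0011], -21.9)
```

Emit:
play_rows(
  targets=[
    [[0.05,-0.068,0,-7],[0.1,-0.136,0,-14],[0.1,-0.136,0,-21.9],[0.1,-0.136,0.05,-21.9],[0.1,-0.136,0.085,-21.9]],
  ],
)

```text
t: 37.48
eef_pos: [0.4898, 0.1385, 0.2512]
ee_rot: [3.138, -0.002, -1.597]
force: [-0.5, 0.0, -2.2]
width: 0.0593
```

Emit:
play_rows(
  targets=[
    [[0,0,0,0],[0,0,0,0]],
  ],
)

```text
t: 37.72
eef_pos: [0.491, 0.1403, 0.2549]
ee_rot: [3.141, -0.001, -1.594]
force: [0.7, 1.0, -1.4]
width: 0.0594
```

```bash
python3 - <<'E'
from h import *
s=arm.get_state(); print(s['eef_pos'],s['ee_rot'],s['width'],rel(.490,.139,.222,np.radians(-91.4)))
E
```

```text
[0.4909799  0.14033937 0.25488501] [ 3.14120704e+00 -8.02405337e-04 -1.59446286e+00] 0.0594478008327253 ([0.0014, 0.0009, 0.0329], 0.0)
```

Emit:
play_rows(
  targets=[
    [[0.001,0.0005,0.01,0],[0.001,0.0005,0.018,0],[0.001,0.0005,0.024,0],[0.001,0.0005,0.029,0],[0.001,0.0005,0.032,0]],
  ],
)

```text
t: 38.35
eef_pos: [0.4901, 0.1391, 0.2223]
ee_rot: [3.141, -0.0, -1.595]
force: [-0.0, -0.2, -0.5]
width: 0.0597
```

Emit:
play_rows(
  targets=[
    [[0,0,0.0,0],[0,0,0.0,0]],
  ],
)

```text
t: 38.6
eef_pos: [0.4903, 0.1391, 0.2228]
ee_rot: [-3.141, 0.0, -1.595]
force: [-0.3, 0.5, -0.9]
width: 0.0597
```

Emit:
play_rows(
  targets=[
    [[0,0,0.002,0],[0,0,0.004,0],[0,0,0.006,0],[0,0,0.008,0],[0,0,0.0095,0]],
  ],
)

```text
t: 39.22
eef_pos: [0.4905, 0.1393, 0.2138]
ee_rot: [-3.14, 0.001, -1.595]
force: [-0.4, 1.4, 3.3]
width: 0.0596
```

Emit:
play_rows(
  targets=[
    [[0,0,0.001,0],[0,0,0.002,0],[0,0,0.002,0]],
  ],
)

```text
t: 39.6
eef_pos: [0.4903, 0.1393, 0.2122]
ee_rot: [-3.141, 0.0, -1.595]
force: [-4.0, 0.5, 13.2]
width: 0.0601
```

Emit:
play_rows(
  targets=[
    [[0,0,0.0015,0],[0,0,0.0015,0],[0,0,-0.0005,0],[0,0,-0.0005,0]],
  ],
)

```text
t: 40.1
eef_pos: [0.4904, 0.1393, 0.2122]
ee_rot: [-3.141, 0.0, -1.595]
force: [-2.5, 0.6, 10.3]
width: 0.0598
```

Emit:
play_rows(
  targets=[
    [[0,0,0,0],[0,0,0,0],[0,0,0,0],[0,0,-0.025,0],[0,0,-0.05,0]],
  ],
  grip=0,
)

```text
t: 40.72
eef_pos: [0.49, 0.1389, 0.2618]
ee_rot: [3.14, -0.001, -1.595]
force: [0.7, 0.3, -0.1]
width: 0.0875
```

Emit:
play_rows(
  targets=[
    [[0,0,0,0],[0,0,0,0],[0,0,0,0],[0,0,0,0],[0,0,0,0]],
  ],
  grip=255,
)

```text
t: 41.35
eef_pos: [0.4901, 0.139, 0.2613]
ee_rot: [3.141, -0.0, -1.595]
force: [0.5, -0.0, 0.6]
width: 0.0433
```

Emit:
play_rows(
  targets=[
    [[0,0,0,0],[0,0,0.01,0],[0,0,0.02,0],[0,0,0.023,0],[0,0,0.023,0]],
  ],
)

```text
t: 41.98
eef_pos: [0.4901, 0.139, 0.2382]
ee_rot: [3.141, -0.001, -1.595]
force: [-0.2, 0.6, -0.0]
width: 0.0008
```

Emit:
play_rows(
  targets=[
    [[0,0,0.001,0],[0,0,0.002,0],[0,0,0.003,0],[0,0,0.004,0],[0,0,0.005,0]],
  ],
)

```text
t: 42.6
eef_pos: [0.4902, 0.1392, 0.2362]
ee_rot: [-3.141, 0.0, -1.594]
force: [-14.4, -0.4, 37.8]
width: 0.0003
```

Emit:
play_rows(
  targets=[
    [[0,0,0,0],[0,0,-0.06,0],[0,0,-0.12,0],[0,0,-0.16,0],[0,0,-0.16,0]],
  ],
)

```text
t: 43.22
eef_pos: [0.4907, 0.1394, 0.3975]
ee_rot: [-3.135, 0.004, -1.595]
force: [0.4, -0.0, -0.7]
width: 0.0003
```

```bash
python3 - <<'E'
from h import *
print(rel(.55,.17,.42,np.radians(-91.4)))
E
```

```text
([-0.032, -0.0585, -0.0225], 0.0)
```

Emit:
play_rows(
  targets=[
    [[-0.05,-0.058,-0.022,0],[-0.05,-0.058,-0.022,0],[-0.05,-0.058,-0.022,0],[-0.05,-0.058,-0.022,0]],
  ],
  grip=150,
)

```text
t: 43.72
eef_pos: [0.5487, 0.1872, 0.4145]
ee_rot: [3.14, -0.001, -1.595]
force: [0.5, 0.3, 0.6]
width: 0.0334
```

```bash
python3 - <<'E'
from h import *
cams.grab_frame("wrist")
im,d,p=shot("wrist")
cv2.imwrite("pics/w9.png",cv2.resize(im[:,:,::-1],(800,600)))
np.savez("w9.npz",im=im,d=d,**{k:p[k] for k in p})
for m in modules(im,p,z=.058): print(m)
s=arm.get_state();print(s['eef_pos'],s['ee_rot'])
E
```

```text
(0.4897, 0.0859, np.float64(89.3), np.float64(89.0), [160.9, 54.6])
(0.6255, 0.0892, np.float64(176.8), np.float64(178.8), [173.6, 100.8])
[0.54870091 0.18708256 0.41522437] [ 3.14082842e+00 -3.97558525e-04 -1.59527510e+00]
```

View pics/w9.png

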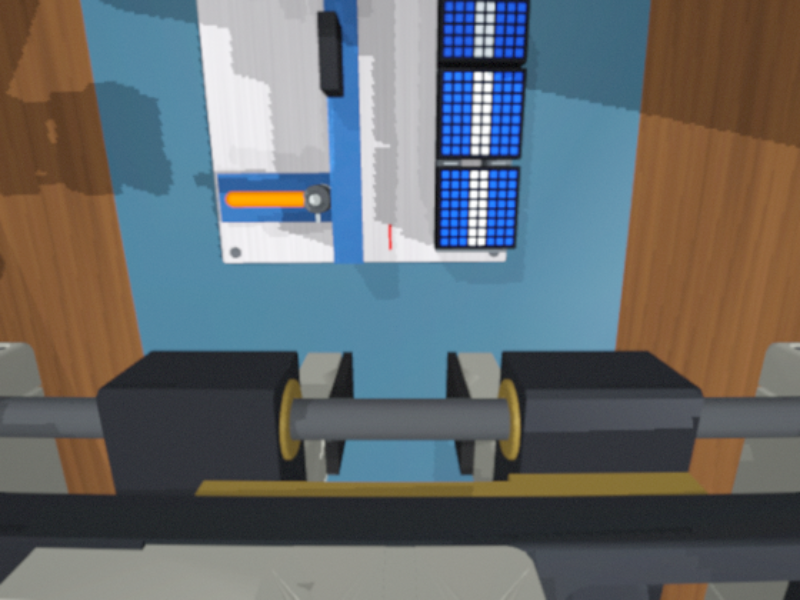

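```bash
python3 - <<'E'
from h import *
p=dict(np.load("w9.npz")); k=560/800
im=p['im']; h=cv2.cvtColor(im,cv2.COLOR_RGB2HSV)
red=(cv2.inRange(h,(0,120,120),(8,255,255))|cv2.inRange(h,(172,120,120),(180,255,255)))
red[:150]=0; red[180:]=0; red[:,250:]=0;red[:,255:]=0
red=np.zeros_like(red) | red
red[:, :262]=red[:, :262]
v,u=np.nonzero(cv2.inRange(h[150:180,262:285],(0,100,100),(10,255,255))|cv2.inRange(h[150:180,262:285],(170,100,100),(180,255,255)))
R=pts(np.c_[u+262,v+150],p,z=.006).mean(0); print("red",R,len(u))
W=pts(np.array([(318,217)])*k,p,z=.012)[0]; print("white",W, (R-W))
print("tab",pts(np.array([(330,14),(330,95)])*k,p,z=.094))
print("hub",pts(np.array([(317,199)])*k,p,z=.042))
print(rel(.588,.0415,.30,np.radians(-91.4)))
E
```

```text
red [0.55646192 0.16560637 0.006     ] 35
white [0.61500753 0.14751226 0.012     ] [-0.05854561  0.01809411 -0.006     ]
tab [[0.58540308 0.02238172 0.094     ]
 [0.58806368 0.06675538 0.094     ]]
hub [[0.60950623 0.13138507 0.042     ]]
([0.1446, -0.0429, 0.1152], -0.0)
```

Emit:
play_rows(
  targets=[
    [[0.144,-0.042,0,0],[0.144,-0.042,0,0],[0.144,-0.042,0.06,0],[0.144,-0.042,0.115,0],[0.144,-0.042,0.115,0]],
  ],
)

```text
t: 44.45
eef_pos: [0.5858, 0.0414, 0.297]
ee_rot: [3.133, -0.003, -1.597]
force: [-1.0, 0.4, 0.8]
width: 0.0361
```

Emit:
play_rows(
  targets=[
    [[0,0,0.03,0],[0,0,0.053,0],[0,0,0.053,0]],
  ],
)

```text
t: 44.82
eef_pos: [0.588, 0.0432, 0.2488]
ee_rot: [3.142, -0.0, -1.594]
force: [0.7, 1.2, 0.0]
width: 0.0363
```

Emit:
play_rows(
  targets=[
    [[0,0,0,0],[0,0,0,0],[0,0,0,0],[0,0,0,0]],
  ],
  grip=255,
  newtons=20,
)

```text
t: 45.32
eef_pos: [0.5881, 0.0428, 0.2487]
ee_rot: [-3.14, 0.0, -1.595]
force: [-2.2, 1.6, 6.4]
width: 0.0116
```

Emit:
play_rows(
  targets=[
    [[0,0.01,0,0],[0,0.022,0,0],[0,0.034,0,0],[0,0.046,0,0],[0,0.052,0,0]],
  ],
)

```text
t: 45.95
eef_pos: [0.5356, 0.0439, 0.2487]
ee_rot: [-3.139, 0.0, -1.594]
force: [4.3, -3.0, 6.6]
width: 0.0118
```

Emit:
play_rows(
  targets=[
    [[0,0,0,0],[0,0,0,0]],
  ],
)

```text
t: 46.2
eef_pos: [0.5353, 0.044, 0.2487]
ee_rot: [-3.141, 0.0, -1.595]
force: [-2.0, 0.4, 10.7]
width: 0.0118
```

```bash
python3 - <<'E'
from h import *
im,d,p=shot("wrist")
np.savez("w10.npz",im=im,d=d,**{k:p[k] for k in p})
cv2.imwrite("pics/w10.png",cv2.resize(im[0:220,80:360,::-1],None,fx=2.8,fy=2.7,interpolation=cv2.INTER_CUBIC))
E
```

```text
(no output)
```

View pics/w10.png

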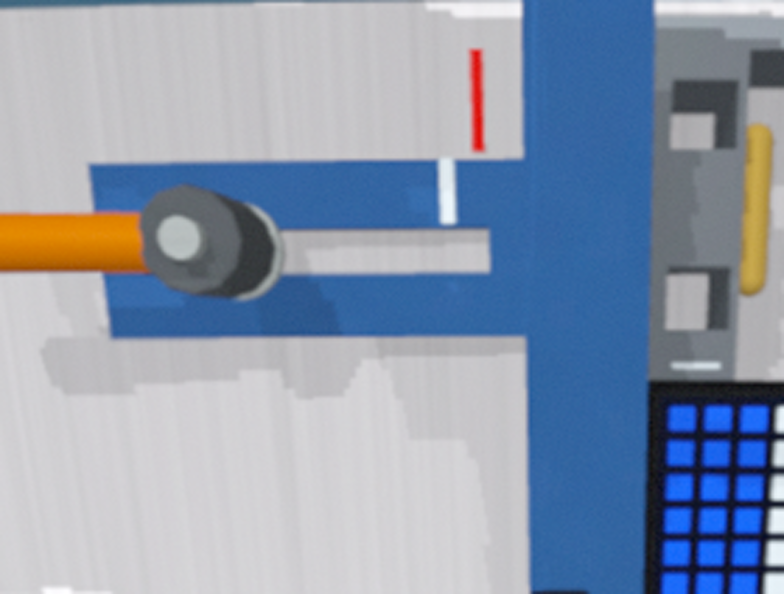

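```bash
cat >> h.py <<'E'
def gap(im,p,rr,wr,psi=-0.0245,show=True):
    """index minus mark along carrier x (mm); rr, wr: pixel windows u0,u1,v0,v1 of red and white line"""
    h=cv2.cvtColor(im,cv2.COLOR_RGB2HSV); out=[]
    for (u0,u1,v0,v1),z,c in ((rr,.006,'r'),(wr,.012,'w')):
        s=h[v0:v1,u0:u1].astype(float); hue=s[...,0]
        m=(((hue<10)|(hue>170))&(s[...,1]>110)) if c=='r' else ((s[...,1]<90)&(s[...,2]>160))
        v,u=np.nonzero(m); w=pts(np.c_[u+u0,v+v0],p,z=z)
        x=w[:,0]*np.cos(psi)+w[:,1]*np.sin(psi)
        out.append(x.mean()); 
        if show: print(c,len(u),np.round(w.mean(0),4),"slope",np.round(np.polyfit(w[:,1],w[:,0],1)[0],3))
    return 1000*(out[1]-out[0])
E
python3 - <<'E'
from h import *
p=dict(np.load("w10.npz"))
print(gap(p['im'],p,(240,258,14,60),(228,248,58,84)))
E
```

```text
r 153 [ 0.5515 -0.0812  0.006 ] slope 0.001
w 191 [ 0.5588 -0.0619  0.012 ] slope -0.035
6.859673155703461
```

Emit:
play_rows(
  targets=[
    [[0,0.002,0,0],[0,0.004,0,0],[0,0.006,0,0],[0,0.006,0,0],[0,0.006,0,0]],
  ],
)

```text
t: 46.88
eef_pos: [0.5299, 0.0441, 0.2487]
ee_rot: [-3.14, 0.0, -1.594]
force: [1.7, -1.8, 7.9]
width: 0.0121
```

```bash
python3 - <<'E'
from h import *
im,d,p=shot("wrist")
np.savez("w11.npz",im=im,d=d,**{k:p[k] for k in p})
print(gap(im,p,(240,275,14,60),(240,275,58,84)), arm.get_state()['eef_pos'])
cv2.imwrite("pics/w11.png",cv2.resize(im[0:110,180:320,::-1],None,fx=5,fy=5,interpolation=cv2.INTER_CUBIC))
E
```

```text
r 148 [ 0.5515 -0.0812  0.006 ] slope 0.011
w 103 [ 0.5504 -0.0624  0.012 ] slope 0.503
-1.5047750158274642 [0.5299006  0.04406209 0.24871567]
```

View pics/w11.png

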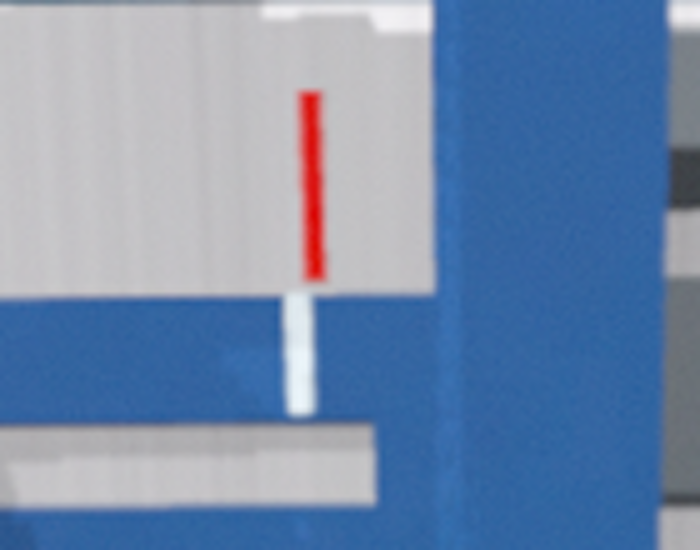

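```bash
python3 - <<'E'
from h import *
p=dict(np.load("w11.npz"))
print(gap(p['im'],p,(236,250,14,57),(232,250,60,83)), p['position'])
E
```

```text
r 148 [ 0.5515 -0.0812  0.006 ] slope 0.011
w 144 [ 0.5536 -0.0603  0.012 ] slope 0.024
1.6059902092379064 [ 0.52850453 -0.02927602  0.22870461]
```

Emit:
play_rows(
  targets=[
    [[0,0.001,0,0],[0,0.0016,0,0],[0,0.0016,0,0],[0,0.0016,0,0]],
  ],
)

```text
t: 47.42
eef_pos: [0.5284, 0.0441, 0.2487]
ee_rot: [-3.139, 0.0, -1.594]
force: [2.1, -1.4, 6.5]
width: 0.0119
```

```bash
python3 - <<'E'
from h import *
im,d,p=shot("wrist")
print(gap(im,p,(236,252,14,57),(234,254,60,83)), arm.get_state()['eef_pos'],arm.get_state()['force'])
E
```

```text
r 147 [ 0.5515 -0.0812  0.006 ] slope 0.01
w 143 [ 0.5522 -0.0603  0.012 ] slope 0.027
0.1998375382707973 [0.52844685 0.04410198 0.24872419] [ 2.2347901  -1.88639529  6.36562402]
```

Emit:
play_rows(
  targets=[
    [[0,0,0,0],[0,0,0,0],[0,0,0,0],[0,0,-0.03,0],[0,0,-0.08,0]],
  ],
  grip=150,
  newtons=6,
)

```text
t: 48.1
eef_pos: [0.5275, 0.0439, 0.3267]
ee_rot: [3.137, -0.002, -1.595]
force: [1.7, -0.3, 0.1]
width: 0.0362
```

```bash
python3 - <<'E'
from h import *
cams.grab_frame("wrist")
im,d,p=shot("wrist"); np.savez("w12.npz",im=im,d=d,**{k:p[k] for k in p})
print(rel(.655,-.0515,.30,np.radians(-4)))
h=cv2.cvtColor(im,cv2.COLOR_RGB2HSV)
m=cv2.inRange(h,(5,180,150),(20,255,255)); m[230:]=0
v,u=np.nonzero(m); w=pts(np.c_[u,v],p,z=.042)[:,:2]; print(len(u),w.mean(0),w.min(0),w.max(0)); e=np.linalg.svd(w-w.mean(0),full_matrices=False)[2][0]; print(np.degrees(np.arctan2(e[1],e[0]))%180)
E
```

```text
([0.0932, -0.1274, 0.0326], -87.3)
917 [ 0.64589813 -0.049476  ] [ 0.61684641 -0.0548399 ] [ 0.67620075 -0.04405087]
178.77898033775787
```

Emit:
play_rows(
  targets=[
    [[0.092,-0.127,0,0],[0.092,-0.127,0,-10],[0.092,-0.127,0,-20],[0.092,-0.127,0,-30],[0.092,-0.127,0,-40]],
  ],
)

```text
t: 48.82
eef_pos: [0.6531, -0.0515, 0.3265]
ee_rot: [3.14, 0.001, -0.892]
force: [-0.1, 0.1, -0.2]
width: 0.0361
```

Emit:
play_rows(
  targets=[
    [[0,0,0,-10],[0,0,0,-20],[0,0,0.03,-30],[0,0,0.03,-40],[0,0,0.03,-50]],
  ],
)

```text
t: 49.45
eef_pos: [0.6527, -0.0509, 0.2966]
ee_rot: [3.141, 0.002, -0.019]
force: [0.0, -0.5, 0.7]
width: 0.0363
```

```bash
python3 - <<'E'
from h import *
cams.grab_frame("wrist");cams.grab_frame("wrist")
print(rel(.655,-.0497,.216,np.radians(-1.3)),arm.get_state()['width'])
E
```

```text
([0.0021, -0.0012, 0.081], 0.0) 0.03584065786676245
```

Emit:
play_rows(
  targets=[
    [[0.002,-0.001,0.05,0],[0.002,-0.001,0.08,0],[0.002,-0.001,0.08,0],[0.002,-0.001,0.08,0]],
  ],
)

```text
t: 50.05
eef_pos: [0.6557, -0.0499, 0.2188]
ee_rot: [3.141, -0.001, -0.026]
force: [0.8, 1.3, 0.3]
width: 0.0362
```

Emit:
play_rows(
  targets=[
    [[0,0,0,0],[0,0,0,0]],
  ],
  grip=190,
)

```text
t: 50.3
eef_pos: [0.6554, -0.0499, 0.219]
ee_rot: [-3.141, -0.002, -0.025]
force: [-0.3, -0.4, 0.4]
width: 0.024
```

Emit:
play_rows(
  targets=[
    [[-0.0008,0.0087,0,10],[-0.003,0.0171,0,20],[-0.0067,0.025,0,30],[-0.0117,0.0321,0,40],[-0.0179,0.0383,0,50]],
  ],
)

```text
t: 50.92
eef_pos: [0.6366, -0.0876, 0.2187]
ee_rot: [-3.139, -0.001, -0.903]
force: [0.2, 2.6, 0.1]
width: 0.0222
```

Emit:
play_rows(
  targets=[
    [[-0.0008,0.0087,0,10],[-0.003,0.0171,0,20],[-0.0067,0.025,0,30],[-0.0105,0.0306,0,38],[-0.0105,0.0306,0,38]],
  ],
)

```text
t: 51.55
eef_pos: [0.6056, -0.0987, 0.2185]
ee_rot: [-3.141, 0.0, -1.559]
force: [-0.3, 0.1, -0.5]
width: 0.0224
```

```bash
python3 - <<'E'
from h import *
s=arm.get_state(); print(np.degrees(s['ee_rot'][2])); a=s['eef_pos'][:2]-np.array([.6051,-.0482]); print(np.degrees(np.arctan2(a[1],a[0])),np.hypot(*a))
E
```

```text
-89.34303959302113
-89.4074519954034 0.050505621306314474
```

Emit:
play_rows(
  targets=[
    [[0,0.0026,0,3],[-0.0003,0.0052,0,6],[-0.0003,0.0052,0,6]],
  ],
)

```text
t: 51.92
eef_pos: [0.6012, -0.0984, 0.2183]
ee_rot: [-3.14, 0.0, -1.662]
force: [1.4, 1.0, 0.1]
width: 0.0227
```

Emit:
play_rows(
  targets=[
    [[0,-0.004,0,-4],[0,-0.004,0,-4]],
  ],
  grip=150,
)

```text
t: 52.18
eef_pos: [0.6046, -0.0989, 0.2177]
ee_rot: [3.141, -0.0, -1.593]
force: [-0.4, -1.1, 0.0]
width: 0.0344
```

Emit:
play_rows(
  targets=[
    [[0,0,0,0],[0,0,-0.05,0],[0,0,-0.1,0],[0,0,-0.1,0]],
  ],
)

```text
t: 52.68
eef_pos: [0.6057, -0.0989, 0.3224]
ee_rot: [-3.134, 0.0, -1.595]
force: [1.0, -0.8, -0.8]
width: 0.0361
```

```bash
python3 - <<'E'
from h import *
print(rel(.6095+.05,.1314-.002,.30,np.radians(-1.5)))
E
```

```text
([-0.2295, -0.0484, 0.0224], -89.9)
```

Move to the left lever, with a look at it on the way.

Emit:
play_rows(
  targets=[
    [[-0.23,-0.049,0,0],[-0.23,-0.049,0,0],[-0.23,-0.049,0,0],[-0.23,-0.049,0,0],[-0.23,-0.049,0,0]],
  ],
)

```text
t: 53.3
eef_pos: [0.6592, 0.1332, 0.3163]
ee_rot: [3.14, -0.0, -1.592]
force: [0.0, -0.9, 0.0]
width: 0.0361
```

Emit:
play_rows(
  targets=[
    [[0,0,0,-10],[0,0,0,-20],[0,0,0,-30],[0,0,0,-40],[0,0,0,-50]],
  ],
)

```text
t: 53.92
eef_pos: [0.6587, 0.129, 0.317]
ee_rot: [3.14, 0.001, -0.718]
force: [-0.2, 0.2, 0.6]
width: 0.0359
```

Emit:
play_rows(
  targets=[
    [[0,0,0,-10],[0,0,0,-20],[0,0,0.02,-30],[0,0,0.04,-40],[0,0,0.04,-40]],
  ],
)

```text
t: 54.55
eef_pos: [0.6582, 0.1288, 0.2755]
ee_rot: [3.14, 0.004, -0.027]
force: [0.0, -0.4, -0.1]
width: 0.0361
```

```bash
python3 - <<'E'
from h import *
cams.grab_frame("wrist")
im,d,p=shot("wrist")
print(rel(.6595,.1302,.216,np.radians(-1.4)),arm.get_state()['width'])
cv2.imwrite("pics/w13.png",im[:,:,::-1])
E
```

```text
([0.0004, -0.0008, 0.0618], -0.2) 0.03600336793292464
```

View pics/w13.png

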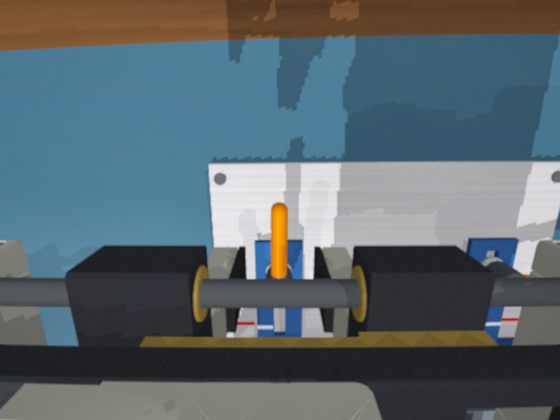

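Emit:
play_rows(
  targets=[
    [[0,0,0.04,0],[0,-0.001,0.06,0],[0,-0.001,0.06,0],[0,-0.001,0.06,0]],
  ],
)

```text
t: 55.15
eef_pos: [0.6598, 0.1311, 0.2192]
ee_rot: [-3.141, -0.002, -0.025]
force: [-0.1, 0.6, -0.5]
width: 0.0362
```

Emit:
play_rows(
  targets=[
    [[0,0,0,0],[0,0,0,0]],
  ],
  grip=190,
)

```text
t: 55.4
eef_pos: [0.6594, 0.131, 0.2187]
ee_rot: [-3.141, -0.001, -0.025]
force: [0.8, 0.1, 0.5]
width: 0.0242
```

Emit:
play_rows(
  targets=[
    [[-0.0008,0.0087,0,10],[-0.003,0.0171,0,20],[-0.0067,0.025,0,30],[-0.0117,0.0321,0,40],[-0.0179,0.0383,0,50]],
  ],
)

```text
t: 56.02
eef_pos: [0.641, 0.0932, 0.2185]
ee_rot: [-3.139, -0.001, -0.903]
force: [3.2, 1.4, -1.2]
width: 0.0219
```

Emit:
play_rows(
  targets=[
    [[-0.0008,0.0087,0,10],[-0.003,0.0171,0,20],[-0.0067,0.025,0,30],[-0.0105,0.0306,0,38],[-0.0105,0.0306,0,38]],
  ],
)

```text
t: 56.65
eef_pos: [0.6097, 0.0821, 0.2182]
ee_rot: [-3.141, 0.0, -1.559]
force: [0.1, 0.4, -0.3]
width: 0.0225
```

Emit:
play_rows(
  targets=[
    [[0,0.0026,0,3],[-0.0003,0.0052,0,6],[-0.0003,0.0052,0,6]],
  ],
)

```text
t: 57.02
eef_pos: [0.6051, 0.0826, 0.2181]
ee_rot: [-3.141, 0.0, -1.662]
force: [1.2, -0.1, 1.7]
width: 0.0224
```

Emit:
play_rows(
  targets=[
    [[0,-0.004,0,-4],[0,-0.004,0,-4]],
  ],
  grip=150,
)

```text
t: 57.28
eef_pos: [0.6087, 0.082, 0.2176]
ee_rot: [3.141, -0.0, -1.593]
force: [0.6, 0.9, -0.4]
width: 0.0344
```

Emit:
play_rows(
  targets=[
    [[0,0,0,0],[0,0,-0.06,0],[0,0,-0.12,0],[0,0,-0.18,0],[0,0,-0.2,0]],
  ],
)

```text
t: 57.9
eef_pos: [0.6088, 0.082, 0.4225]
ee_rot: [-3.135, 0.002, -1.595]
force: [0.1, 0.4, -0.7]
width: 0.0358
```

Emit:
play_rows(
  targets=[
    [[-0.1,0.03,0,0],[-0.1,0.03,0,0],[-0.1,0.03,0,0],[-0.1,0.03,0,0]],
  ],
)

```text
t: 58.4
eef_pos: [0.5808, 0.1827, 0.4175]
ee_rot: [3.141, -0.0, -1.594]
force: [0.8, 0.4, -0.3]
width: 0.0362
```

```bash
python3 - <<'E'
from h import *
cams.grab_frame("wrist")
im,d,p=shot("wrist"); np.savez("w14.npz",im=im,d=d,**{k:p[k] for k in p})
print(arm.get_state()['eef_pos'])
cv2.imwrite("pics/w14.png",cv2.resize(im[:300,:,::-1],(800,429),interpolation=cv2.INTER_CUBIC))
E
```

```text
[0.58112975 0.18201571 0.41757845]
```

View pics/w14.png

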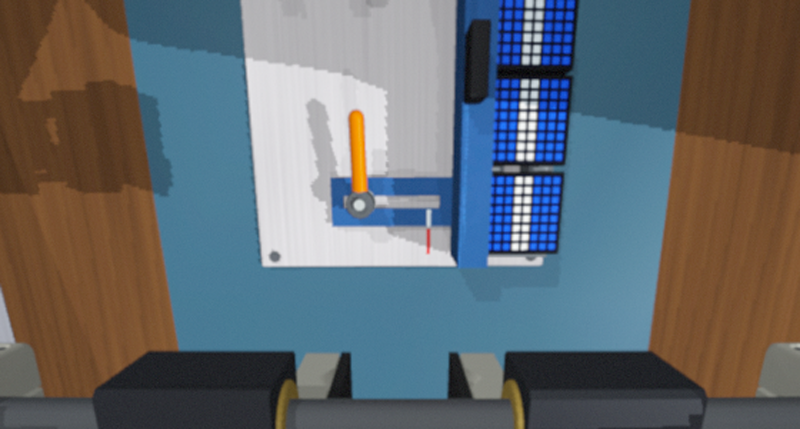

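Emit:
play_rows(
  targets=[
    [[0.15,0,0,0],[0.15,0,0,0],[0.15,0,0,0],[0.15,0,0,0]],
  ],
)

```text
t: 59.0
eef_pos: [0.5772, 0.03, 0.4178]
ee_rot: [-3.141, -0.0, -1.599]
force: [-0.0, 1.2, 0.1]
width: 0.036
```

```bash
cat >> h.py <<'E'
def orange(im,p):
    h=cv2.cvtColor(im,cv2.COLOR_RGB2HSV); m=cv2.inRange(h,(5,180,150),(20,255,255)); m[240:]=0
    for c in cv2.findContours(m,cv2.RETR_EXTERNAL,cv2.CHAIN_APPROX_NONE)[0]:
        if cv2.contourArea(c)<150: continue
        k=np.zeros_like(m); cv2.drawContours(k,[c],-1,255,-1); v,u=np.nonzero(k); w=pts(np.c_[u,v],p,z=.042)[:,:2]
        e=np.linalg.svd(w-w.mean(0),full_matrices=False)[2][0]; print("lever",w.mean(0),np.degrees(np.arctan2(e[1],e[0]))%180-180)
E
python3 - <<'E'
from h import *
p=dict(np.load("w14.npz")); orange(p['im'],p)
print("left gap",gap(p['im'],p,(290,310,160,178),(290,308,147,157)))
cams.grab_frame("wrist")
im,d,p=shot("wrist"); orange(im,p); np.savez("w15.npz",im=im,d=d,**{k:p[k] for k in p})
cv2.imwrite("pics/w15.png",cv2.resize(im[:240,100:420,::-1],(800,600),interpolation=cv2.INTER_CUBIC))
E
```

```text
lever [0.61032486 0.09304124] -89.58687750600811
r 31 [0.5563 0.1646 0.006 ] slope 0.024
w 40 [0.5565 0.1448 0.012 ] slope 0.003
left gap 0.6507226517720177
lever [ 0.60668945 -0.08814445] -89.63719869699491
```

View pics/w15.png

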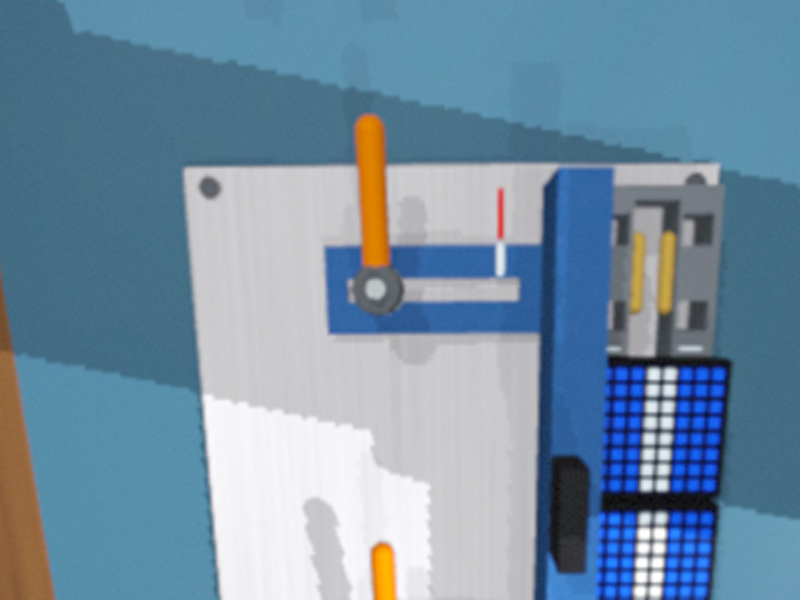

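```bash
python3 - <<'E'
from h import *
from station import job_done
p=dict(np.load("w15.npz"))
print("right gap",gap(p['im'],p,(294,306,74,95),(292,306,98,110)))
print(job_done())
E
```

```text
r 37 [ 0.5518 -0.081   0.006 ] slope 0.015
w 49 [ 0.5523 -0.0607  0.012 ] slope 0.031
right gap 0.03216912778802872
the job is handed in; nothing more can be done
None
```

I finished the job and handed it in at about 59 s of the 210 s allowed; `job_done()` gave no verdict.

**What I did:** I loosened both levers and drew the rail back to about 0.067. Then I pressed the three modules I found home in bays 1, 2 and 3, white lines along the row. A fourth never showed in any picture. Each was pressed again on its face with closed fingers, and its top measured 58 mm, which is fully home. I then slid the rail to the mark and turned both levers clockwise.

**Last checks:**
- **Rail:** in the last pictures the white index lines meet the red lines on both sides. My measured gap was 0.03 mm on the right and 0.65 mm on the left. The two disagree slightly, but one pixel is about 0.8 mm at that distance.
- **Levers:** both read about 1.53 rad, past the 1.4 rad where they count as tight. I judged this from the handle direction in the picture and did not test it by force.
- **Modules:** the overhead shot after seating showed all three straight in the row, and the last pictures still did. I did not measure their heights again after the rail went over them.
- **Desk:** I did not go near the calculator, power supply or jar. They were not checked in a final picture.

The highest force reading I saw was about 38 N on the fingertips, while pressing on the last module's face.

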